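Dress the buffing spindle

ROBOT

A 7-joint arm with a two-finger parallel gripper is mounted at the origin on the work surface. World frame = base frame: x ahead of the robot, y to its left, z up, the work surface at z = 0. Lengths are in m, angles in rad, forces in N, time in s.
With the tool pointing down it reaches from about 0.35 to 0.775 m from the base axis. Payload 3.1 kg.
Tool frame: the origin (TCP) lies on the centre line of the jaws, within the pads' length; the fingertips stand 8 mm ahead of it and the grasp point (between the pads) lies 11 mm behind it; z points along the fingers, y is the line along which they close (so a half turn about z gives the same grasp; the last joint's range is limited). The gripper opens to 85 mm and grips with 20 to 120 N. Pads are 22 mm wide; open, the fingers measure 114 mm over their backs; the gripper's body (76 mm by 85 mm) begins 54 mm behind the grasp point. The pads swing forward as they close: fully open they stand 13 mm farther back than shut.
Start: joints at [1.083, 0.311, 0.014, 1.512, -0.004, 1.319, -0.027], TCP at [0.237, -0.496, 0.239] pointing down, gripper open.
Joint ranges: [-2.7, 2.7], [-0.3, 1.91], [-1.27, 1.3], [0.12, 2.57], [-1.44, 4.58], [0.2, 2.03], [-3.05, 3.05]. Speed limits (rad/s): [2.79, 2.79, 3.14, 3.14, 3.14, 3.14, 3.14].

INTERFACE

Orientations are given as a rotation vector (axis times angle).
In Python, from bench import ctrl gives the robot as it stands. The module is installed in compiled form; this text tells all that it offers.
- The arm moves only by the tool drive_tool, never from a script. Its argument "increments" is a list of rows, each a list of 2 entries, a list of its own where there are three numbers: the shift along the tool's x, y, z in units of 30 cm (1.0 is 30 cm), then the turn about the tool's z in units of 0.5 rad (1.0 is 0.5 rad). In form: [[[tx, ty, tz], roll], ...]. A call has 1 to 5 rows; each row is the pose to reach, as a shift and turn from the pose commanded when the call began, along the tool's axes at that moment; what a row does not reach only later rows make up. A row lasts 1/8 s, in which the tool goes at most 62.5 mm and 10.7 degrees, less where a joint would pass 70% of its speed; a pose out of reach is approached as far as the arm can. A call with a number of a shift or a turn outside -1 to 1 is refused whole. A call with a gripper value outside its range is refused whole. "hand" is the opening, from -1 (shut) to 1 (fully open), set as the call begins (left out, the last holds). The fingers move at their own pace and stop on an object; "newtons" is the grip in N (left out, the last holds). Time passes only in rows, so rows that repeat a pose let the fingers close. It gives the time, the measured TCP pose, the force, the opening and the grip force at its end, in the units of the state.
- ctrl.get_state(): the state, without advancing time (a new reading comes with each control period).
- ctrl.grab_frame(name): name is "scene" or "top"; returns (picture, depth): 420x560x3 uint8, red, green, blue; 420x560 float32, m along the optical axis (not along the pixel's ray), 0 where there is no reading.
- ctrl.camera_info(name): a dict with "K" (3x3 intrinsics, pixels), "D" ([k1, k2, p1, p2, k3] as OpenCV has them; the pictures are not rectified), "R" (3x3) and "t" (3): a world point X has camera coordinates R X + t. Camera axes: x right, y down, z forward; pixel columns grow to the right and rows downward; lengths in m; the calibration is good to about 2 mm. A picture is of the moment at which its call begins. camera_info takes no time and is no camera call.
- ctrl.finish_job(): hands the job in; it is judged then, once.
The state is a dict: "time_s": time; "joints": joint angles; "qvel": joint speeds; "joint_torque": joint torques, N m; "tool_pos": TCP position; "ee_rot": TCP orientation; "wrist_force": force on the tool from outside, world axes, zero at the start; "ft_torque": the same for the moment, N m; "gripper_width": finger opening in m; "finger_force": force on a finger pad.
Only numpy, scipy, OpenCV 4.12 (cv2) and the standard library are available. Lean on these libraries where they do the work, as an engineer would, in place of code of your own. Each camera call takes 0.05 s, during which the arm holds its last target. There are 200 camera calls.

TASK

Set up the bench spindle for buffing: stand the steel arbor in the open chuck, turn the red-knobbed lever clockwise until the jaws grip it tight, and only then slide every buffing wheel there is down onto the arbor's shaft, stacked flat on its brass collar. Also put the lid on the white wax pot, seated and level, so no lint falls in. Leave the jar, the paint bottle and the scraper alone.

Things in the scene. Friction and masses are not known exactly. Their poses are not given: they have to be found in the camera images.
- chuck: fixed bench spindle, 140 mm blue round foot, 92 mm grey column, upright steel three-jaw chuck on top; origin on its vertical axis, at the table. The jaws' tops are 90 mm above the table. When open the jaws leave a 35 mm wide mouth, 18 mm deep, and below that there is a 26 mm wide bore that ends in a flat floor
- chuck_seat (a point): centre of the chuck's bore floor, 54 mm above the table; the arbor's foot rests here, its collar then 4 mm above the jaws
- lever (a joint): turning angle (rad) of the knurled chuck sleeve (96 mm across) and its lever about the chuck's vertical axis: 0 fully open, it grows clockwise seen from above and closes the three jaws together; the jaws meet the arbor at about 1.36, the end stop is at 1.8. About 1.6 is well tight. It moves with some friction (5 N at the knob) and stays where it is left
- lever_knob (a point): top centre of the lever's upright red knob, a cylinder 22 mm across and 52 mm tall (110 mm above the table at its top), 95 mm from the chuck's axis; it can be gripped from above and led round the axis
- jaw0: one of the three chuck jaws, a steel block 28 x 14 x 18 mm; the origin lies on the chuck's axis at the table when open and shifts up to 8 mm as the jaw moves inward
- jaw1: second jaw, as jaw0
- jaw2: third jaw, as jaw0
- arbor: loose steel arbor, 108 mm long, 300 g, z up along it; origin at the centre of its foot. Lower stub 22 mm across from 0 to 40 mm, brass collar 40 mm across from 40 to 46 mm, shaft 20 mm across from 46 to 108 mm with a tapered top. It starts upright in the wooden rest
- rest: fixed wooden block 70 x 70 x 50 mm with a hole in which the arbor stands, collar on the block's top; origin at the centre of its underside
- wheel0: loose white buffing wheel, a hard ring 60 mm across, 14 mm thick, with a 24.4 mm hole; origin at the centre of its underside, z along its axis (either face may be up). May be absent
- wheel1: loose orange buffing wheel, a hard ring 60 mm across, 14 mm thick, with a 24.4 mm hole; origin at the centre of its underside, z along its axis (either face may be up). May be absent
- wheel2: loose blue buffing wheel, a hard ring 60 mm across, 14 mm thick, with a 24.4 mm hole; origin at the centre of its underside, z along its axis (either face may be up). May be absent
- wheel3: loose green buffing wheel, a hard ring 60 mm across, 14 mm thick, with a 24.4 mm hole; origin at the centre of its underside, z along its axis (either face may be up). May be absent
- pot: fixed white wax pot with yellow wax, 90 mm across, 60 mm tall, wall 4 mm; origin at the centre of its underside
- pot_rim (a point): centre of the pot's mouth, at rim height, 60 mm above the table; mouth 82 mm wide
- lid: loose aluminium lid: a 74 mm spigot from 0 to 7 mm, a 98 mm disc from 7 to 12 mm, and a black knob 22 mm across from 12 to 42 mm; origin at the centre of the spigot's underside, which is 7 mm below the pot's rim when seated
- jar: bystander: glass jar with green cap, 64 mm across, 110 mm tall
- paint_bottle: bystander: blue paint bottle, 44 mm across, 100 mm tall
- scraper: bystander: scraper with a handle, lying on the table
There are look-alikes about, which are no part of the job. Several things have the shape of the arbor; the one meant has the colours described above.

How it is judged:
On the way, in this order (a step that is already met when the one before it is completed fails the run):
1. the arbor stands in the open chuck, its foot on the bore floor (horizontal distance between arbor and chuck_seat below 0.006 m and z of arbor in the frame of chuck_seat below 0.004 m and angle between arbor's own z axis and vertical below 0.08 rad and value of joint lever below 1 rad), for 0.2 s.
2. the lever is turned and all three jaws grip the standing arbor, no wheel on it yet (horizontal distance between arbor and chuck_seat below 0.006 m and z of arbor in the frame of chuck_seat below 0.004 m and angle between arbor's own z axis and vertical below 0.08 rad and value of joint lever above 1.38 rad and contact force between each of jaw0, jaw1, jaw2 and arbor above 2 N and horizontal distance between each of wheel0, wheel1, wheel2, wheel3 and arbor above 0.03 m), for 0.2 s.
3. all the buffing wheels present lie on the clamped arbor's shaft (horizontal distance between each of wheel0, wheel1, wheel2, wheel3 and arbor below 0.008 m and z of wheel0 in the frame of arbor between 0.042 and 0.105 m and angle between each of wheel0, wheel1, wheel2, wheel3's own x axis and vertical above 1.49 rad and z of wheel1 in the frame of arbor between 0.042 and 0.105 m and z of wheel2 in the frame of arbor between 0.042 and 0.105 m and z of wheel3 in the frame of arbor between 0.042 and 0.105 m and value of joint lever above 1.38 rad and contact force between each of jaw0, jaw1, jaw2 and arbor above 2 N), for 0.2 s.
At the end, for the whole second after the job is handed in: Arbor upright in the chuck (6 mm, foot within 4 mm of the floor), lever past 1.38 rad, each jaw pressing it over 2 N; every wheel present flat on the shaft, 42 to 105 mm above the foot; lid seated in the pot (6 mm, 4.5 to 10 mm below the rim, level to 0.04 rad); all at rest (all of step 3 and horizontal distance between arbor and chuck_seat below 0.006 m and z of arbor in the frame of chuck_seat below 0.004 m and angle between arbor's own z axis and vertical below 0.08 rad and linear speed of each of wheel0, wheel1, wheel2, wheel3, lid below 0.02 m/s and horizontal distance between lid and pot_rim below 0.006 m and z of lid in the frame of pot_rim between -0.01 and -0.0045 m and angle between lid's own z axis and vertical below 0.04 rad); the robot touches nothing.
It fails at once if the glass jar with a green cap is shoved more than 3 cm (distance of jar from where it was at the start of the episode above 0.03 m).
It fails at once if the blue paint bottle is shoved more than 3 cm (distance of paint_bottle from where it was at the start of the episode above 0.03 m).
It fails at once if the scraper is shoved more than 3 cm (distance of scraper from where it was at the start of the episode above 0.03 m).
Of wheel0, wheel1, wheel2, wheel3 only 2 to 4 are there at a start; the rules pass over those that are not, and their reading is None.
At some moment in a run one of wheel0, wheel1, wheel2, wheel3 may be knocked a few centimetres aside while the robot is not near it.
It also fails if it takes over 210 s, if anything falls off the work surface, if the arm or the gripper's body presses on something with over 40 N, if the wrist force passes 120 N, or if a joint passes its speed limit or range.

## Working session

There is one attempt and no reset: what is moved stays moved. The work goes in short steps, Python scripts to look and compute and a tool call to move; the robot and the scene stay as the last step left them, time stands still between calls to the robot, and variables do not carry over. Pictures are saved under pics/ and viewed, at most 14 in all, crops included, and the job is handed in when it is done.

Besides the shell and the picture viewer there is one more tool, called after "Request:" as name(argument=value, ...) on one line, values as JSON. drive_tool: Moves the arm, as the interface text tells. Its arguments: {"type":"object","properties":{"increments":{"type":"array","items":{"type":"array"}},"hand":{"type":"number"},"newtons":{"type":"number"}},"required":["increments"]}

```bash
mkdir -p pics; cat > h.py <<'E'
import numpy as np, cv2
from bench import ctrl
from scipy.spatial.transform import Rotation as Ro
def grab(n):
    p,d=ctrl.grab_frame(n); np.savez('last_%s.npz'%n,p=p,d=d); return p,d
def save(name,p): cv2.imwrite('pics/'+name,p[:,:,::-1])
def load(n):
    z=np.load('last_%s.npz'%n); return z['p'],z['d']
def cloud(n,d):
    c=ctrl.camera_info(n);K=np.array(c['K']);D=np.array(c['D'],float);R=np.array(c['R']);t=np.array(c['t'])
    h,w=d.shape;u,v=np.meshgrid(np.arange(w),np.arange(h))
    q=cv2.undistortPoints(np.stack([u,v],-1).reshape(-1,1,2).astype(np.float64),K,D).reshape(h,w,2)
    P=np.concatenate([q*d[...,None],d[...,None]],-1)
    X=(P-t)@R; X[d<=0]=np.nan
    return X
def st():
    s=ctrl.get_state(); r=Ro.from_rotvec(s['ee_rot']).as_matrix()
    print('t',round(s['time_s'],2),'pos',np.round(s['tool_pos'],4),'w',round(s['gripper_width'],4),'ff',s['finger_force'],'wf',np.round(s['wrist_force'],1)); return s,r
def go(target,yaw=None):
    s,r=st(); d=r.T@(np.array(target)-s['tool_pos'])/0.3
    print('tool shift units',np.round(d,4)); print('x',np.round(r[:,0],3),'y',np.round(r[:,1],3),'z',np.round(r[:,2],4),'yangle',np.degrees(np.arctan2(r[1,1],r[0,1])),'q7',s['joints'][6])
E
python3 - <<'E'
from h import *
for n in('scene','top'):
    p,d=grab(n); save(n+'0.png',p); c=ctrl.camera_info(n); print(n,np.round(c['K'],1).tolist(),np.round(-np.array(c['R']).T@np.array(c['t']),3))
go([.5,0,.3])
E
```

```text
scene [[435.1, 0.0, 278.0], [0.0, 435.1, 208.3], [0.0, 0.0, 1.0]] [ 1.284 -0.115  0.892]
top [[435.6, 0.0, 280.0], [0.0, 435.6, 212.2], [0.0, 0.0, 1.0]] [0.351 0.03  1.186]
t 0.1 pos [ 0.2369 -0.4956  0.2383] w 0.0854 ff 0.0 wf [ 0.2  0.1 -0.2]
tool shift units [ 1.5037 -1.1129 -0.2033]
x [ 0.902  0.431 -0.   ] y [ 0.431 -0.902 -0.002] z [-0.001   0.0019 -1.    ] yangle -64.45563704902706 q7 -0.02723330639457875
```

View pics/scene0.png

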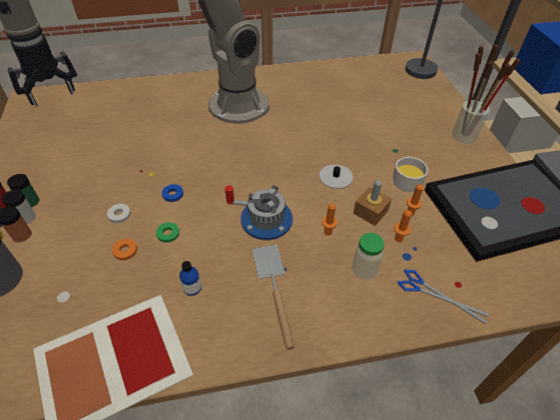

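View pics/top0.png

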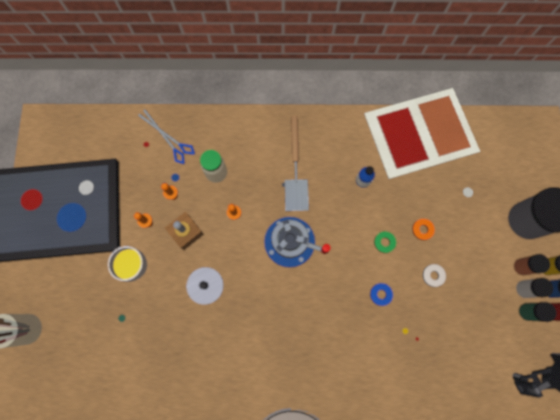

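The top view shows the chuck at (290,242), red knob (326,248), rest with a grey arbor (183,228), pot (127,264), lid (204,286) and wheels blue (381,294), green (385,242), orange (424,229) and white (435,275). Arbor candidates: orange ones at (170,191), (143,219) and (233,211), and the grey steel one with a brass collar at (183,228) in the rest. The steel and brass colours and the rest fit the last. I'll confirm it in a crop.

```bash
python3 - <<'E'
from h import *
p,d=load('scene'); a=cv2.resize(p[165:245,325:435],None,fx=5,fy=5,interpolation=cv2.INTER_CUBIC)
p2,d2=load('top'); b=cv2.resize(p2[205:290,230:345],(550,400),interpolation=cv2.INTER_CUBIC)
b=b[:, :]; 
save('crop1.png',np.hstack([cv2.resize(a,(400,300)),cv2.resize(b,(400,300))]))
Xt=cloud('top',d2); Xs=cloud('scene',d)
def fit(name,X,box,zlo,zhi):
    u0,u1,v0,v1=box; Q=X[v0:v1,u0:u1].reshape(-1,3); Q=Q[(Q[:,2]>zlo)&(Q[:,2]<zhi)]
    if len(Q)<4: print(name,'few',len(Q));return
    (cx,cy),r=cv2.minEnclosingCircle(Q[:,:2].astype(np.float32))
    print(name,len(Q),'mean',np.round(Q.mean(0),4),'circ',round(cx,4),round(cy,4),round(r,4),'zmed',round(float(np.median(Q[:,2])),4))
for n,c in dict(blue=(381,294),green=(385,242),orange=(424,229),white=(435,275)).items():
    fit(n,Xt,(c[0]-20,c[0]+20,c[1]-20,c[1]+20),.007,.03)
fit('lid disc',Xt,(180,230,260,312),.006,.025); fit('lidknob',Xt,(190,218,270,300),.03,.06)
fit('pot rim',Xt,(100,152,240,288),.052,.07)
fit('arbor top',Xt,(165,200,212,245),.09,.13);fit('rest',Xt,(160,205,208,252),.045,.053);fit('collar',Xt,(165,200,212,245),.054,.06)
fit('knob',Xt,(315,340,238,258),.1,.125)
fit('foot',Xt,(255,325,210,275),.004,.03); fit('chucktop',Xt,(265,318,215,262),.075,.1); fit('jaws',Xt,(265,318,215,262),.086,.1)
fit('jar',Xt,(195,230,145,190),.1,.12);fit('bottle',Xt,(350,382,158,195),.085,.12)
print('table z',np.nanmedian(Xt[330:350,200:300,2]))
for n,c in dict(blue=(172,192),green=(167,232),orange=(124,249),white=(118,212)).items():
    fit('S'+n,Xs,(c[0]-18,c[0]+18,c[1]-15,c[1]+15),.007,.03)
fit('Sknob',Xs,(222,238,180,210),.09,.125);fit('Sarbor',Xs,(365,388,172,205),.085,.13);fit('Slidknob',Xs,(328,346,160,185),.03,.06)
fit('Spot',Xs,(388,432,152,195),.052,.07);fit('Sfoot',Xs,(235,300,180,245),.004,.03);fit('Sjaws',Xs,(235,300,180,245),.086,.1)
E
```

```text
blue 342 mean [ 0.3957 -0.2366  0.0128] circ 0.3961 -0.2368 0.0303 zmed 0.0127
green 325 mean [ 0.5359 -0.2526  0.0131] circ 0.5258 -0.2402 0.0465 zmed 0.0132
orange 310 mean [ 0.572  -0.3607  0.0131] circ 0.5717 -0.361 0.0306 zmed 0.013
white 339 mean [ 0.4459 -0.3813  0.0127] circ 0.4555 -0.3893 0.0422 zmed 0.0129
lid disc 979 mean [0.4165 0.2321 0.012 ] circ 0.4093 0.2426 0.0652 zmed 0.012
lidknob 57 mean [0.4172 0.2304 0.0408] circ 0.4175 0.231 0.0107 zmed 0.0412
pot rim 224 mean [0.4713 0.4329 0.0586] circ 0.4705 0.4325 0.0459 zmed 0.0591
arbor top 69 mean [0.5604 0.2871 0.1127] circ 0.5621 0.2883 0.0104 zmed 0.1164
rest 432 mean [0.5604 0.289  0.0498] circ 0.5615 0.2882 0.0487 zmed 0.0498
collar 105 mean [0.559  0.2862 0.0562] circ 0.5643 0.2893 0.0404 zmed 0.056
knob 59 mean [ 0.5058 -0.0821  0.1093] circ 0.5063 -0.0825 0.0108 zmed 0.1093
foot 997 mean [0.5273 0.0101 0.0114] circ 0.539 0.008 0.1197 zmed 0.0117
chucktop 228 mean [0.536  0.007  0.0891] circ 0.5364 0.0072 0.0451 zmed 0.0904
jaws 198 mean [0.5361 0.0076 0.0909] circ 0.5364 0.0072 0.0451 zmed 0.0909
jar 352 mean [0
[... 251 characters left out ...]
een 311 mean [ 0.5393 -0.2552  0.0118] circ 0.5388 -0.2558 0.0312 zmed 0.0119
Sorange 339 mean [ 0.5747 -0.3627  0.0119] circ 0.5728 -0.3635 0.0307 zmed 0.0121
Swhite 282 mean [ 0.4489 -0.3825  0.0119] circ 0.4473 -0.3839 0.0316 zmed 0.0119
Sknob 72 mean [ 0.511  -0.0855  0.1039] circ 0.508 -0.0844 0.0118 zmed 0.1065
Sarbor 93 mean [0.5666 0.2847 0.1045] circ 0.564 0.2872 0.0108 zmed 0.1059
Slidknob 44 mean [0.4202 0.2281 0.0384] circ 0.4171 0.2288 0.0118 zmed 0.0391
Spot 185 mean [0.4726 0.4293 0.0563] circ 0.4711 0.4302 0.0469 zmed 0.0566
Sfoot 854 mean [ 0.5666 -0.0019  0.0119] circ 0.4999 0.0349 0.1201 zmed 0.0105
Sjaws 155 mean [0.5381 0.0032 0.0896] circ 0.5369 0.0042 0.046 zmed 0.0896
```

View pics/crop1.png

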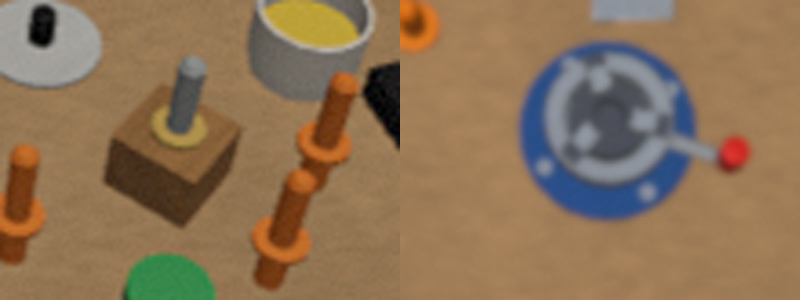

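The crop confirms it: a grey steel shaft with a brass collar standing in the wooden rest, while the look-alikes are all orange. The chuck is open, with its knob at lower right. I'm moving towards the arbor and squaring the tool to the world axes.

Request:
drive_tool(increments=[[[0.744, -0.668, 0], 0.89], [[0.744, -0.668, 0], 0.89], [[0.744, -0.668, 0], 0.89], [[0.744, -0.668, 0], 0.89], [[0.744, -0.668, 0], 0.89]], hand=1)

```text
time_s: 0.72
tool_pos: [0.3525, -0.2167, 0.239]
ee_rot: [-3.141, -0.003, 0.0]
wrist_force: [0.2, -0.7, 0.6]
gripper_width: 0.0853
finger_force: 0.0
```

```bash
python3 -c "
from h import *
go([.563,.2877,.2])"
```

```text
t 0.72 pos [ 0.3525 -0.2167  0.239 ] w 0.0853 ff 0.0 wf [ 0.2 -0.7  0.6]
tool shift units [ 0.7047 -1.68    0.1304]
x [ 1.     0.002 -0.   ] y [ 0.002 -1.    -0.   ] z [-1.e-04  2.e-04 -1.e+00] yangle -89.89315629110077 q7 -1.065424807454886
```

Request:
drive_tool(increments=[[[0.352, -0.84, 0], 0], [[0.352, -0.84, 0], 0], [[0.352, -0.84, 0], 0], [[0.352, -0.84, 0], 0], [[0.352, -0.84, 0], 0]])

```text
time_s: 1.35
tool_pos: [0.4578, 0.0378, 0.2391]
ee_rot: [-3.139, -0.013, 0.0]
wrist_force: [-0.5, -0.4, 0.4]
gripper_width: 0.085
finger_force: 0.0
```

Request:
drive_tool(increments=[[[0.352, -0.84, 0], 0], [[0.352, -0.84, 0], 0], [[0.352, -0.84, 0], 0], [[0.352, -0.84, 0], 0], [[0.352, -0.84, 0], 0]])

```text
time_s: 1.98
tool_pos: [0.5619, 0.2898, 0.2377]
ee_rot: [-3.139, -0.01, 0.005]
wrist_force: [0.7, -0.4, -0.1]
gripper_width: 0.0852
finger_force: 0.0
```

```bash
python3 -c "
from h import *
go([.563,.2877,.088])"
```

```text
t 1.98 pos [0.5619 0.2898 0.2377] w 0.0852 ff 0.0 wf [ 0.7 -0.4 -0.1]
tool shift units [0.0052 0.0081 0.499 ]
x [ 1.     0.006 -0.003] y [ 0.006 -1.    -0.002] z [-0.003   0.0023 -1.    ] yangle -89.6449672681726 q7 -2.2526994143550785
```

Request:
drive_tool(increments=[[[0.005, 0.008, 0.17], 0], [[0.005, 0.008, 0.33], 0], [[0.005, 0.008, 0.5], 0], [[0.005, 0.008, 0.5], 0], [[0.005, 0.008, 0.5], 0]])

```text
time_s: 2.6
tool_pos: [0.5654, 0.2834, 0.091]
ee_rot: [-3.14, -0.001, -0.003]
wrist_force: [0.9, 1.1, 1.4]
gripper_width: 0.0852
finger_force: 0.0
```

Request:
drive_tool(increments=[[[0, 0, 0], 0], [[0, 0, 0], 0], [[0, 0, 0], 0], [[0, 0, 0], 0], [[0, 0, 0], 0]], hand=-1, newtons=40)

```text
time_s: 3.22
tool_pos: [0.5646, 0.2855, 0.0903]
ee_rot: [-3.137, -0.004, -0.003]
wrist_force: [0.7, 5.1, 1.9]
gripper_width: 0.0188
finger_force: 39.3
```

Request:
drive_tool(increments=[[[0, 0, 0], 0], [[0, 0, 0], 0], [[0, 0, 0], 0], [[0, 0, 0], 0], [[0, 0, 0], 0]])

```text
time_s: 3.85
tool_pos: [0.5646, 0.2855, 0.0903]
ee_rot: [-3.137, -0.004, -0.003]
wrist_force: [0.4, 5.0, 1.9]
gripper_width: 0.0189
finger_force: 39.5
```

Request:
drive_tool(increments=[[[0, 0, -0.1], 0], [[0, 0, -0.2], 0], [[0, 0, -0.38], 0], [[0, 0, -0.38], 0], [[0, 0, -0.38], 0]])

```text
time_s: 4.47
tool_pos: [0.5638, 0.2806, 0.2017]
ee_rot: [3.138, -0.0, -0.004]
wrist_force: [0.1, -0.5, -3.1]
gripper_width: 0.0188
finger_force: 39.2
```

```bash
python3 - <<'E'
from h import *
go([.5365,.0057,.2])
p,d=grab('scene'); save('s1.png',cv2.resize(p[60:260,200:480],None,fx=2.5,fy=2.5))
E
```

```text
t 4.47 pos [0.5638 0.2806 0.2017] w 0.0188 ff 39.22137886751443 wf [ 0.1 -0.5 -3.1]
tool shift units [-0.0909  0.9162  0.0094]
x [ 1.    -0.    -0.003] y [-0.    -1.     0.004] z [-0.0027 -0.0039 -1.    ] yangle -90.00458186707269 q7 -2.2576307061549152
```

View pics/s1.png

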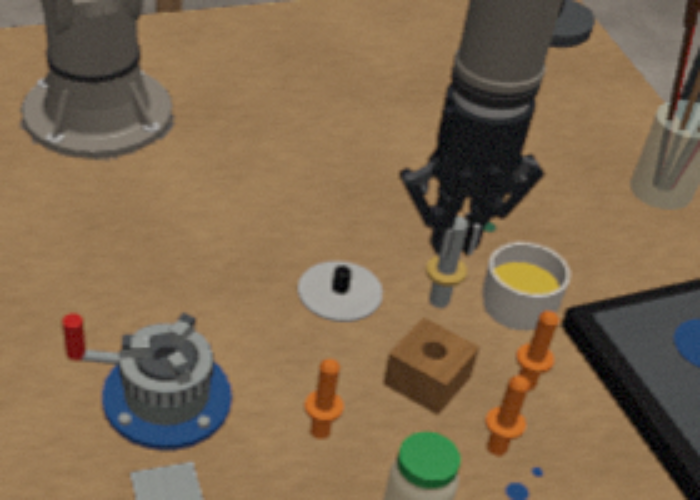

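The arbor is held upright, clear of the rest. I'm moving above the chuck.

Request:
drive_tool(increments=[[[-0.02, 0.2, 0], 0], [[-0.04, 0.4, 0], 0], [[-0.06, 0.6, 0], 0], [[-0.075, 0.75, 0], 0], [[-0.091, 0.916, 0], 0]])

```text
time_s: 5.15
tool_pos: [0.5352, 0.0056, 0.201]
ee_rot: [3.141, 0.001, -0.008]
wrist_force: [-0.4, -0.3, -2.5]
gripper_width: 0.0186
finger_force: 39.6
```

Request:
drive_tool(increments=[[[0, 0, 0], 0], [[0, 0, 0], 0], [[0, 0, 0], 0], [[0, 0, 0], 0], [[0, 0, 0], 0]])

```text
time_s: 5.78
tool_pos: [0.5373, 0.0086, 0.2032]
ee_rot: [-3.142, -0.004, 0.0]
wrist_force: [-0.3, -0.0, -2.5]
gripper_width: 0.0186
finger_force: 39.7
```

```bash
python3 - <<'E'
from h import *
go([.5365,.0057,.2])
for n in('scene','top'):
    p,d=grab(n); X=cloud(n,d)
    if n=='scene':save('s2.png',cv2.resize(p[110:250,200:340],None,fx=4,fy=4))
    c=np.array([.537,.006])
    r=np.hypot(X[...,0]-c[0],X[...,1]-c[1])
    for zl,zh,rm in((.12,.158,.02),(.158,.17,.03),(.172,.195,.018)):
        Q=X[(r<rm)&(X[...,2]>zl)&(X[...,2]<zh)]
        if len(Q)>5: (a,b),R=cv2.minEnclosingCircle(Q[:,:2].astype(np.float32)); print(n,zl,len(Q),np.round(Q.mean(0),4),'circ',round(a,4),round(b,4),round(R,4))
    Q=X[(r<.06)&(X[...,2]>.083)&(X[...,2]<.095)]; (a,b),R=cv2.minEnclosingCircle(Q[:,:2].astype(np.float32)); print('jaws',len(Q),round(a,4),round(b,4),round(R,4))
E
```

```text
t 5.78 pos [0.5373 0.0086 0.2032] w 0.0186 ff 39.71755885868333 wf [-0.3 -0.  -2.5]
tool shift units [-0.0028  0.0096  0.0108]
x [ 1.     0.002 -0.   ] y [ 0.002 -1.    -0.   ] z [-2.e-04  1.e-04 -1.e+00] yangle -89.85940259917349 q7 -1.7659504190035478
scene 0.12 74 [0.5425 0.0071 0.1377] circ 0.5383 0.0078 0.0102
scene 0.158 113 [0.5414 0.0066 0.1668] circ 0.5368 0.0076 0.0204
scene 0.172 57 [0.5417 0.0069 0.1844] circ 0.5421 0.0041 0.013
jaws 188 0.5378 0.0035 0.0457
jaws 25 0.5088 0.0329 0.0092
```

View pics/s2.png

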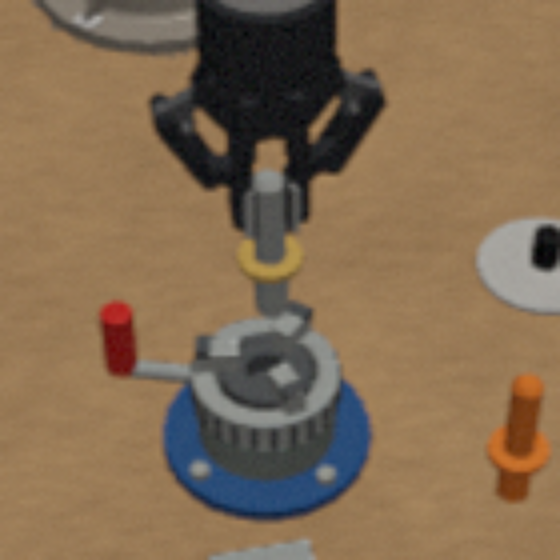

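```bash
cat >> h.py <<'E'
def onplane(n,uv,z):
    c=ctrl.camera_info(n);K=np.array(c['K']);D=np.array(c['D'],float);R=np.array(c['R']);t=np.array(c['t'])
    q=cv2.undistortPoints(np.array(uv,float).reshape(-1,1,2),K,D).reshape(-1,2)
    r=np.c_[q,np.ones(len(q))]@R; o=-R.T@t
    return o+r*((z-o[2])/r[:,2])[:,None]
def hsv(p): return cv2.cvtColor(p,cv2.COLOR_RGB2HSV)
def blob(n,p,box,lo,hi,z,prt=''):
    u0,u1,v0,v1=box; m=cv2.inRange(hsv(p)[v0:v1,u0:u1],lo,hi)
    cs,_=cv2.findContours(m,cv2.RETR_EXTERNAL,cv2.CHAIN_APPROX_NONE)
    c=max(cs,key=cv2.contourArea); c=cv2.convexHull(c).reshape(-1,2)+[u0,v0]
    P=onplane(n,c,z)[:,:2]; (a,b),r=cv2.minEnclosingCircle(P.astype(np.float32))
    A=np.c_[2*P,np.ones(len(P))]; s=np.linalg.lstsq(A,(P**2).sum(1),rcond=None)[0]
    print(prt,n,'enc',round(a,4),round(b,4),round(r,4),'lsq',np.round(s[:2],4),round(float(np.sqrt(s[2]+s[0]**2+s[1]**2)),4)); return s[:2]
E
python3 - <<'E'
from h import *
S=cv2.imread('pics/scene0.png')[:,:,::-1].copy(); T=cv2.imread('pics/top0.png')[:,:,::-1].copy()
blue=((100,120,50),(125,255,255)); brass=((18,90,60),(32,255,255)); 
for n,p,b in(('scene',S,(235,300,180,245)),('top',T,(255,325,210,275))): blob(n,p,b,*blue,.012,'foot')
for n,p,b in(('scene',S,(362,392,195,218)),('top',T,(168,198,215,240))):
    print(hsv(p)[(b[2]+b[3])//2+3,(b[0]+b[1])//2-3:(b[0]+b[1])//2+4].tolist())
    try: blob(n,p,b,*brass,.056,'collar0')
    except Exception as e: print(e)
p,d=load('scene'); blob('scene',p,(240,290,160,185),*brass,.1685,'collar now')
E
```

```text
foot scene enc 0.5428 0.0036 0.0689 lsq [0.5426 0.0035] 0.0679
foot top enc 0.5368 0.0065 0.0661 lsq [0.5365 0.007 ] 0.0654
[[15, 148, 138], [16, 144, 133], [15, 146, 129], [15, 147, 130], [14, 140, 138], [15, 144, 140], [16, 149, 139]]
collar0 scene enc 0.5659 0.2873 0.0212 lsq [0.5652 0.2869] 0.0205
[[18, 44, 87], [15, 20, 75], [15, 21, 74], [18, 47, 82], [19, 93, 107], [19, 130, 139], [20, 146, 166]]
collar0 top enc 0.5627 0.2901 0.0201 lsq [0.5625 0.2898] 0.0195
collar now scene enc 0.5381 0.0095 0.022 lsq [0.5377 0.0086] 0.0209
```

Request:
drive_tool(increments=[[[0.002, 0.014, 0], 0], [[0.002, 0.014, 0.05], 0], [[0.002, 0.014, 0.1], 0], [[0.002, 0.014, 0.15], 0], [[0.002, 0.014, 0.15], 0]])

```text
time_s: 6.5
tool_pos: [0.5363, 0.0034, 0.156]
ee_rot: [-3.142, -0.002, 0.007]
wrist_force: [0.8, -0.0, -1.1]
gripper_width: 0.019
finger_force: 39.7
```

Request:
drive_tool(increments=[[[0, 0, 0], 0], [[0, 0, 0], 0], [[0, 0, 0.03], 0], [[0, 0, 0.06], 0], [[0, 0, 0.06], 0]])

```text
time_s: 7.12
tool_pos: [0.5374, 0.0036, 0.1392]
ee_rot: [-3.141, -0.002, 0.002]
wrist_force: [0.1, -0.1, -3.2]
gripper_width: 0.0187
finger_force: 39.8
```

```bash
python3 - <<'E'
from h import *
go([.5365,.0057,.134])
p,d=grab('scene'); save('s3.png',cv2.resize(p[110:250,200:340],None,fx=4,fy=4))
E
```

```text
t 7.12 pos [0.5374 0.0036 0.1392] w 0.0187 ff 39.76035940926522 wf [ 0.1 -0.1 -3.2]
tool shift units [-0.0031 -0.0072  0.0172]
x [ 1.     0.001 -0.002] y [ 0.001 -1.    -0.   ] z [-1.5e-03  2.0e-04 -1.0e+00] yangle -89.9445722572879 q7 -1.7859186793116164
```

The foot is already at about 59 mm, inside the bore and without contact. I'm lowering the last 5 mm.

Request:
drive_tool(increments=[[[0, 0, 0.01], 0], [[0, 0, 0.02], 0], [[0, 0, 0.02], 0], [[0, 0, 0.02], 0], [[0, 0, 0.02], 0]])

```text
time_s: 7.8
tool_pos: [0.5379, 0.0035, 0.1343]
ee_rot: [3.142, 0.001, 0.0]
wrist_force: [-0.2, 0.3, -1.4]
gripper_width: 0.0188
finger_force: 39.7
```

Request:
drive_tool(increments=[[[0, 0, 0], 0], [[0, 0, 0], 0], [[0, 0, 0], 0]])

```text
time_s: 8.18
tool_pos: [0.5379, 0.0036, 0.1343]
ee_rot: [3.142, 0.001, -0.0]
wrist_force: [0.1, 0.1, -1.9]
gripper_width: 0.0183
finger_force: 39.7
```

Request:
drive_tool(increments=[[[0, 0, 0], 0], [[0, 0, 0], 0], [[0, 0, 0], 0], [[0, 0, 0], 0]], hand=0.2)

```text
time_s: 8.68
tool_pos: [0.5381, 0.0036, 0.1344]
ee_rot: [3.141, 0.001, 0.001]
wrist_force: [0.2, -0.1, -0.5]
gripper_width: 0.0511
finger_force: 0.0
```

Request:
drive_tool(increments=[[[0, 0, -0.1], 0], [[0, 0, -0.2], 0], [[0, 0, -0.3], 0], [[0, 0, -0.3], 0], [[0, 0, -0.3], 0]])

```text
time_s: 9.3
tool_pos: [0.5375, 0.0035, 0.2235]
ee_rot: [3.141, 0.001, -0.002]
wrist_force: [0.3, -0.3, 0.2]
gripper_width: 0.0511
finger_force: 0.0
```

```bash
python3 - <<'E'
from h import *
p,d=grab('scene'); X=cloud('scene',d)
u=cv2.resize(p[130:245,210:325],(575,575)); save('s4.png',u)
c=[.5379,.0036]; r=np.hypot(X[...,0]-c[0],X[...,1]-c[1])
Q=X[(r<.02)&(X[...,2]>.11)&(X[...,2]<.18)]; print(len(Q),np.round(Q[:,2].max(),4))
red=cv2.inRange(hsv(p)[175:215,215:240],(0,150,60),(8,255,255)); ys,xs=np.nonzero(red); print('red px',xs.min()+215,xs.max()+215,ys.min()+175,ys.max()+175)
go([.5079,-.0849,.09])
E
```

```text
136 0.1616
red px 225 233 185 203
t 9.35 pos [0.5371 0.0034 0.2231] w 0.0515 ff 0.0 wf [0.7 0.1 0.1]
tool shift units [-0.0966  0.2942  0.4438]
x [ 1.     0.001 -0.002] y [ 0.001 -1.     0.   ] z [-2.4e-03 -2.0e-04 -1.0e+00] yangle -89.9473446199828 q7 -1.7504993569258498
```

View pics/s4.png

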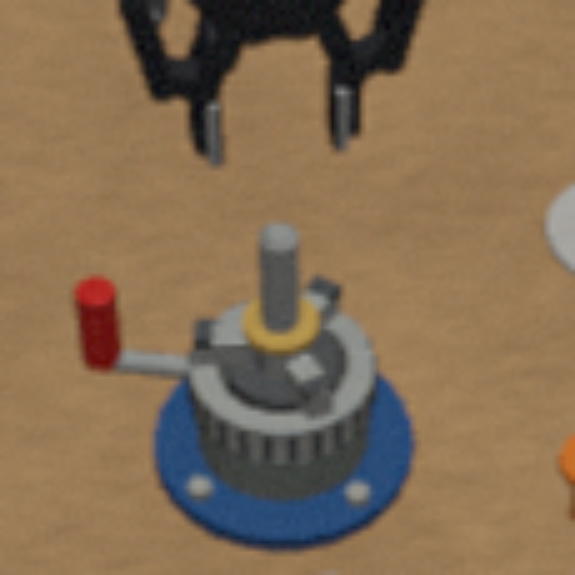

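The arbor stands in the chuck with its top at 161.6 mm. Next is the lever knob.

Request:
drive_tool(increments=[[[-0.05, 0.15, 0], 0], [[-0.1, 0.298, 0], 0], [[-0.1, 0.298, 0], 0], [[-0.1, 0.298, 0], 0], [[-0.1, 0.298, 0], 0]], hand=-0.05)

```text
time_s: 9.98
tool_pos: [0.5081, -0.0841, 0.2239]
ee_rot: [-3.14, -0.006, 0.001]
wrist_force: [-0.5, 1.2, -0.1]
gripper_width: 0.0405
finger_force: 0.0
```

Request:
drive_tool(increments=[[[0, 0, 0.15], 0], [[0, 0, 0.3], 0], [[0, 0, 0.35], 0], [[0, 0, 0.35], 0], [[0, 0, 0.35], 0]])

```text
time_s: 10.6
tool_pos: [0.5098, -0.0856, 0.1211]
ee_rot: [3.141, 0.002, 0.006]
wrist_force: [-0.0, -0.5, -0.3]
gripper_width: 0.0406
finger_force: 0.0
```

```bash
python3 - <<'E'
from h import *
go([.507,-.086,.088])
p,d=grab('scene');save('s5.png',cv2.resize(p[110:240,190:320],None,fx=4,fy=4))
E
```

```text
t 10.6 pos [ 0.5098 -0.0856  0.1211] w 0.0406 ff 0.0 wf [-0.  -0.5 -0.3]
tool shift units [-0.0096  0.0014  0.1103]
x [1.    0.001 0.004] y [ 0.001 -1.     0.   ] z [ 3.7e-03 -4.0e-04 -1.0e+00] yangle -89.91523038773826 q7 -1.6008091996273095
```

View pics/s5.png

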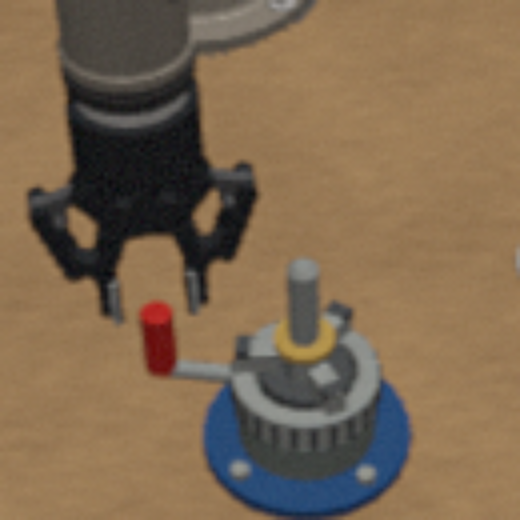

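The fingers straddle the red knob, seen at crop (157,340). I'm going down to grip it.

Request:
drive_tool(increments=[[[-0.008, 0, 0.05], 0], [[-0.008, 0, 0.11], 0], [[-0.008, 0, 0.11], 0], [[-0.008, 0, 0.11], 0]])

```text
time_s: 11.15
tool_pos: [0.5059, -0.0859, 0.0866]
ee_rot: [3.142, 0.001, 0.001]
wrist_force: [1.0, -0.5, 0.0]
gripper_width: 0.0404
finger_force: 0.0
```

Request:
drive_tool(increments=[[[0, 0, 0], 0], [[0, 0, 0], 0], [[0, 0, 0], 0], [[0, 0, 0], 0], [[0, 0, 0], 0]], hand=-1, newtons=40)

```text
time_s: 11.78
tool_pos: [0.5064, -0.0852, 0.0872]
ee_rot: [-3.141, -0.002, -0.003]
wrist_force: [-1.7, 1.9, 6.1]
gripper_width: 0.0208
finger_force: 39.7
```

```bash
python3 - <<'E'
from h import *
s,r=st()
c=np.array([.5379,.0036]); v=s['tool_pos'][:2]-c; print(np.hypot(*v),np.degrees(np.arctan2(v[1],v[0])))
th0=np.arctan2(v[1],v[0])
for l in np.arange(0,1.85,.2):
    P=c+.095*np.array([np.cos(th0-l),np.sin(th0-l)]); dl=(P-s['tool_pos'][:2])/.3; print(round(l,1),np.round(P,4),'units tx',round(dl[0],3),'ty',round(-dl[1],3))
E
```

```text
t 11.78 pos [ 0.5064 -0.0852  0.0872] w 0.0208 ff 39.682268500328064 wf [-1.7  1.9  6.1]
0.09427983566926337 -109.54816974297043
0.0 [ 0.5061 -0.0859] units tx -0.001 ty 0.002
0.2 [ 0.489  -0.0778] units tx -0.058 ty -0.025
0.4 [ 0.4738 -0.0665] units tx -0.109 ty -0.063
0.6 [ 0.4611 -0.0523] units tx -0.151 ty -0.11
0.8 [ 0.4515 -0.036 ] units tx -0.183 ty -0.164
1.0 [ 0.4454 -0.018 ] units tx -0.203 ty -0.224
1.2 [0.4429 0.0008] units tx -0.211 ty -0.287
1.4 [0.4443 0.0197] units tx -0.207 ty -0.35
1.6 [0.4493 0.038 ] units tx -0.19 ty -0.411
1.8 [0.4579 0.0549] units tx -0.161 ty -0.467
```

Request:
drive_tool(increments=[[[-0.03, -0.012, 0], 0], [[-0.058, -0.025, 0], 0], [[-0.084, -0.043, 0], 0], [[-0.109, -0.063, 0], 0], [[-0.131, -0.086, 0], 0]])

```text
time_s: 12.4
tool_pos: [0.4685, -0.0654, 0.0872]
ee_rot: [3.135, -0.006, 0.009]
wrist_force: [4.1, -8.6, 1.6]
gripper_width: 0.0212
finger_force: 40.4
```

Request:
drive_tool(increments=[[[-0.02, -0.024, 0], 0], [[-0.037, -0.05, 0], 0], [[-0.052, -0.078, 0], 0], [[-0.063, -0.107, 0], 0], [[-0.072, -0.138, 0], 0]])

```text
time_s: 13.02
tool_pos: [0.4388, -0.0296, 0.0869]
ee_rot: [3.126, -0.014, -0.02]
wrist_force: [-16.8, -16.1, 24.9]
gripper_width: 0.0209
finger_force: 43.3
```

```bash
python3 - <<'E'
from h import *
s,r=st()
c=np.array([.5379,.0036]); v=s['tool_pos'][:2]-c; print(np.hypot(*v),np.degrees(np.arctan2(v[1],v[0])), 'lever~',(-109.5-(np.degrees(np.arctan2(v[1],v[0]))+180)%360+180)*np.pi/180)
p,d=grab('scene');save('s6.png',cv2.resize(p[100:240,190:330],None,fx=4,fy=4))
E
```

```text
t 13.03 pos [ 0.4388 -0.0296  0.0869] w 0.0209 ff 43.25504779815674 wf [-16.8 -16.1  24.9]
0.10450444920503127 -161.46523013655772 lever~ 0.9069643624395147
```

View pics/s6.png

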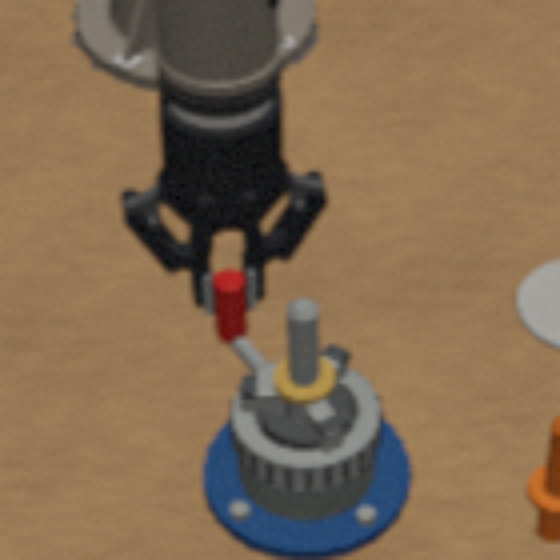

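The knob has slipped about 10 mm along the pads and the force is building. I'll open, re-centre in x and grip again.

Request:
drive_tool(increments=[[[0, 0, 0], 0], [[0, 0, 0], 0], [[0.02, 0, 0], 0], [[0.034, 0, 0], 0], [[0.034, 0, 0], 0]], hand=-0.3)

```text
time_s: 13.7
tool_pos: [0.452, -0.0231, 0.0849]
ee_rot: [3.136, -0.003, -0.01]
wrist_force: [-3.1, -5.9, 0.6]
gripper_width: 0.03
finger_force: 2.9
```

Request:
drive_tool(increments=[[[0, 0, 0], 0], [[0, 0, 0], 0], [[0, 0, 0], 0], [[0, 0, 0], 0]])

```text
time_s: 14.2
tool_pos: [0.452, -0.023, 0.0849]
ee_rot: [3.136, -0.003, -0.01]
wrist_force: [-2.5, -6.5, -0.1]
gripper_width: 0.0303
finger_force: 2.8
```

```bash
python3 - <<'E'
from h import *
s,r=go([.4489,-.0296,.088]) or st()
E
```

```text
t 14.2 pos [ 0.452  -0.023   0.0849] w 0.0303 ff 2.837810441851616 wf [-2.5 -6.5 -0.1]
tool shift units [-0.0103  0.0221 -0.01  ]
x [ 1.    -0.002 -0.006] y [-0.002 -1.     0.005] z [-0.0061 -0.0054 -1.    ] yangle -90.09490612745566 q7 -1.7378261892756304
t 14.2 pos [ 0.452  -0.023   0.0849] w 0.0303 ff 2.837810441851616 wf [-2.5 -6.5 -0.1]
```

Only the −y finger now bears on the knob, a loosely caged push, which works well. I'll push on around in +y.

Request:
drive_tool(increments=[[[-0.01, -0.03, 0], 0], [[-0.02, -0.06, 0], 0], [[-0.025, -0.09, 0], 0], [[-0.025, -0.12, 0], 0], [[-0.02, -0.15, 0], 0]])

```text
time_s: 14.82
tool_pos: [0.4455, 0.0226, 0.0848]
ee_rot: [3.136, -0.002, -0.011]
wrist_force: [-3.0, -4.6, -0.1]
gripper_width: 0.0303
finger_force: 2.5
```

Request:
drive_tool(increments=[[[0.005, -0.02, 0], 0], [[0.01, -0.04, 0], 0], [[0.015, -0.06, 0], 0], [[0.015, -0.06, 0], 0], [[0.015, -0.06, 0], 0]])

```text
time_s: 15.45
tool_pos: [0.4497, 0.0397, 0.0847]
ee_rot: [3.135, -0.002, -0.013]
wrist_force: [-4.2, -5.9, 0.7]
gripper_width: 0.0301
finger_force: 2.9
```

```bash
cat >> h.py <<'E'
def lever(s):
    ky=s['tool_pos'][1]-s['gripper_width']/2+.011; a=np.arcsin(np.clip((ky-.0036)/.095,-1,1)); kx=.5379-.095*np.cos(a)
    print('knob',round(kx,4),round(ky,4),'lever',round(np.radians(-109.5+180)+a,3))
E
python3 - <<'E'
from h import *
s,r=st(); lever(s)
E
```

```text
t 15.45 pos [0.4497 0.0397 0.0847] w 0.0301 ff 2.914004400372505 wf [-4.2 -5.9  0.7]
knob 0.4485 0.0356 lever 1.574
```

Request:
drive_tool(increments=[[[0.003, -0.012, 0], 0], [[0.008, -0.025, 0], 0], [[0.008, -0.025, 0], 0], [[0.008, -0.025, 0], 0]])

```text
time_s: 15.95
tool_pos: [0.4512, 0.0453, 0.0845]
ee_rot: [3.132, -0.004, -0.016]
wrist_force: [-6.4, -9.1, 3.3]
gripper_width: 0.0298
finger_force: 4.3
```

```bash
python3 - <<'E'
from h import *
s,r=st(); lever(s)
p,d=grab('scene');save('s7.png',cv2.resize(p[110:245,200:335],None,fx=4,fy=4))
blob('scene',p,(235,300,165,215),(18,90,60),(32,255,255),.1,'collar')
E
```

```text
t 15.95 pos [0.4512 0.0453 0.0845] w 0.0298 ff 4.335198104381561 wf [-6.4 -9.1  3.3]
knob 0.4507 0.0414 lever 1.64
collar scene enc 0.5388 0.0019 0.0229 lsq [0.5394 0.0033] 0.0211
```

View pics/s7.png

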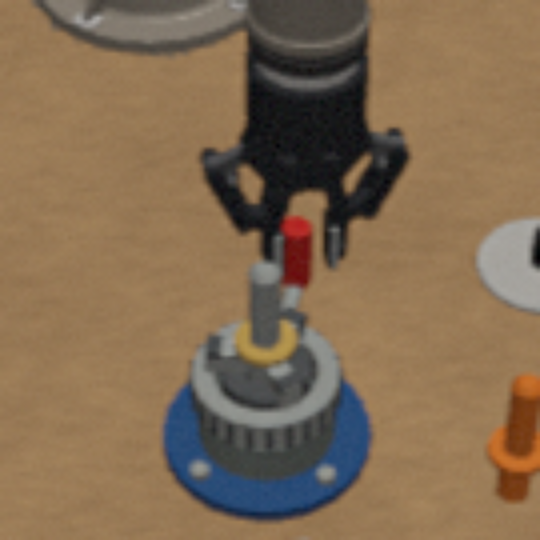

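Jaws have moved in around the arbor and the resistance is rising. A bit more for tightness.

Request:
drive_tool(increments=[[[0.005, -0.015, 0], 0], [[0.012, -0.035, 0], 0], [[0.012, -0.035, 0], 0], [[0.012, -0.035, 0], 0]])

```text
time_s: 16.5
tool_pos: [0.4533, 0.0514, 0.0843]
ee_rot: [3.126, -0.008, -0.023]
wrist_force: [-8.5, -15.7, 8.0]
gripper_width: 0.03
finger_force: 7.7
```

```bash
python3 - <<'E'
from h import *
s,r=st(); lever(s)
E
```

```text
t 16.5 pos [0.4533 0.0514 0.0843] w 0.03 ff 7.730778157711029 wf [ -8.5 -15.7   8. ]
knob 0.4536 0.0474 lever 1.71
```

Request:
drive_tool(increments=[[[0, 0.02, 0], 0], [[0, 0.02, 0], 0], [[0, 0.02, 0], 0], [[0, 0.02, 0], 0]], hand=0.1)

```text
time_s: 17.0
tool_pos: [0.4575, 0.0524, 0.0851]
ee_rot: [3.136, -0.001, -0.007]
wrist_force: [-1.8, -6.7, -0.5]
gripper_width: 0.0467
finger_force: 3.6
```

Request:
drive_tool(increments=[[[0, 0, -0.1], 0], [[0, 0, -0.2], 0], [[0, 0, -0.4], 0], [[0, 0, -0.4], 0], [[0, 0, -0.4], 0]])

```text
time_s: 17.62
tool_pos: [0.4594, 0.0567, 0.2062]
ee_rot: [-3.142, -0.003, -0.001]
wrist_force: [-0.5, -0.5, -0.6]
gripper_width: 0.0468
finger_force: 0.0
```

Request:
drive_tool(increments=[[[-0.15, 0.2, 0], 0], [[-0.2, 0.4, 0], 0], [[-0.2, 0.6, 0], 0], [[-0.2, 0.8, 0], 0], [[-0.2, 0.8, 0], 0]], hand=1)

```text
time_s: 18.25
tool_pos: [0.3973, -0.1889, 0.2044]
ee_rot: [3.141, -0.014, -0.005]
wrist_force: [0.3, 1.2, -0.1]
gripper_width: 0.0853
finger_force: 0.0
```

```bash
cat > look.py <<'E'
from h import *
st()
c={'blue':((100,140,60),(125,255,255)),'green':((55,120,50),(85,255,255)),'orange':((5,180,100),(16,255,255)),'white':((0,0,130),(180,60,255))}
P={}
for n in('scene','top'):
    p,d=grab(n); X=cloud(n,d); H=hsv(p)
    for k,(lo,hi) in c.items():
        m=(cv2.inRange(H,lo,hi)>0)&(X[...,2]>.006)&(X[...,2]<.02)&(X[...,1]<-.1)&(X[...,0]>.3)&(X[...,0]<.68)
        q,l,stt,_=cv2.connectedComponentsWithStats(m.astype(np.uint8))
        if q<2: print(n,k,'none');continue
        i=1+stt[1:,4].argmax(); vs,us=np.nonzero(l==i)
        W=onplane(n,cv2.convexHull(np.c_[us,vs].astype(np.int32)).reshape(-1,2),.0135)[:,:2]
        A=np.c_[2*W,np.ones(len(W))]; s=np.linalg.lstsq(A,(W**2).sum(1),rcond=None)[0]
        print(n,k,len(us),np.round(s[:2],4),'r',round(float(np.sqrt(s[2]+s[0]**2+s[1]**2)),4))
    if n=='scene':
        r=np.hypot(X[...,0]-.5379,X[...,1]-.0036)
        for k,zl,zh in(('shaft',.12,.17),('top',.15,.17)):
            Q=X[(r<.025)&(X[...,2]>zl)&(X[...,2]<zh)]
            if len(Q)>3: print(n,k,len(Q),np.round(Q.mean(0),4),'zmax',round(float(Q[:,2].max()),4))
    R=cv2.inRange(H,(0,170,60),(6,255,255))>0; Q=X[R&(X[...,2]>.09)&(X[...,2]<.12)&(abs(X[...,1])<.15)]
    if len(Q)>5: (a,b),rr=cv2.minEnclosingCircle(Q[:,:2].astype(np.float32)); print(n,'knob',round(a,4),round(b,4),round(rr,4))
E
python3 look.py
```

```text
t 18.25 pos [ 0.3973 -0.1889  0.2044] w 0.0853 ff 0.0 wf [ 0.3  1.2 -0.1]
scene blue 232 [ 0.4014 -0.2385] r 0.0297
scene green 280 [ 0.5412 -0.2561] r 0.0297
scene orange 331 [ 0.5763 -0.3623] r 0.0299
scene white 233 [ 0.416  -0.4167] r 0.0293
scene shaft 113 [0.5436 0.003  0.1448] zmax 0.162
scene top 48 [0.5418 0.0031 0.1573] zmax 0.162
scene knob 0.4479 0.0309 0.0115
top blue 40 [ 0.3863 -0.2299] r 0.0162
top green 227 [ 0.5371 -0.2539] r 0.0269
top orange 296 [ 0.5722 -0.3606] r 0.0292
top white 1 [ 0.082  -0.0451] r 0.3412
top knob 0.4462 0.0361 0.0104
```

White has been knocked to about (.416,−.417), the one disturbance announced. All four wheels are located. I'll take blue first.

Request:
drive_tool(increments=[[[0, 0.1, 0], 0], [[0, 0.167, 0.1], 0], [[0, 0.167, 0.3], 0], [[0, 0.167, 0.45], 0], [[0, 0.167, 0.5], 0]])

```text
time_s: 18.98
tool_pos: [0.3976, -0.2302, 0.0533]
ee_rot: [-3.137, -0.007, 0.009]
wrist_force: [0.1, 0.2, 0.9]
gripper_width: 0.0856
finger_force: 0.0
```

Request:
drive_tool(increments=[[[0, 0, 0], 0], [[0, 0, 0], 0]])

```text
time_s: 19.23
tool_pos: [0.4014, -0.2341, 0.058]
ee_rot: [3.14, 0.003, 0.005]
wrist_force: [0.2, -0.3, 0.3]
gripper_width: 0.085
finger_force: 0.0
```

```bash
python3 - <<'E'
from h import *
go([.398,-.2385,.008])
E
```

```text
t 19.23 pos [ 0.4014 -0.2341  0.058 ] w 0.085 ff 0.0 wf [ 0.2 -0.3  0.3]
tool shift units [-0.012   0.0144  0.1668]
x [1.    0.002 0.003] y [ 0.002 -1.     0.002] z [ 0.0034 -0.0018 -1.    ] yangle -89.89160794772731 q7 -1.1891646207013877
```

Request:
drive_tool(increments=[[[-0.01, 0.014, 0.08], 0], [[-0.01, 0.014, 0.14], 0], [[-0.01, 0.014, 0.167], 0], [[-0.01, 0.014, 0.167], 0], [[-0.01, 0.014, 0.167], 0]])

```text
time_s: 19.85
tool_pos: [0.3975, -0.2385, 0.0072]
ee_rot: [3.14, 0.002, 0.003]
wrist_force: [-0.1, 0.5, 0.1]
gripper_width: 0.0851
finger_force: 0.0
```

Request:
drive_tool(increments=[[[0, 0, 0], 0], [[0, 0, 0], 0], [[0, 0, 0], 0], [[0, 0, 0], 0], [[0, 0, 0], 0]], hand=-1, newtons=40)

```text
time_s: 20.48
tool_pos: [0.3971, -0.2384, 0.0075]
ee_rot: [3.141, 0.001, 0.001]
wrist_force: [-2.2, 0.7, 8.6]
gripper_width: 0.0584
finger_force: 41.0
```

Request:
drive_tool(increments=[[[0, 0, -0.2], 0], [[0, 0, -0.4], 0], [[0, 0, -0.6], 0], [[0, 0, -0.6], 0], [[0, 0, -0.6], 0]])

```text
time_s: 21.1
tool_pos: [0.3959, -0.2378, 0.1857]
ee_rot: [-3.141, -0.001, 0.001]
wrist_force: [-0.1, 0.5, -0.8]
gripper_width: 0.0581
finger_force: 43.4
```

Request:
drive_tool(increments=[[[0.1, -0.16, -0.05], 0], [[0.2, -0.33, -0.05], 0], [[0.3, -0.5, -0.05], 0], [[0.4, -0.67, -0.05], 0], [[0.473, -0.805, -0.05], 0]])

```text
time_s: 21.72
tool_pos: [0.5375, 0.0063, 0.1985]
ee_rot: [-3.14, -0.005, 0.008]
wrist_force: [-0.0, -0.3, 0.1]
gripper_width: 0.0582
finger_force: 43.4
```

Request:
drive_tool(increments=[[[0, 0, 0], 0], [[0, 0, 0], 0], [[0, 0, 0], 0], [[0, 0, 0], 0]])

```text
time_s: 22.22
tool_pos: [0.5378, 0.002, 0.2009]
ee_rot: [3.141, -0.003, -0.001]
wrist_force: [-0.7, 0.3, -1.0]
gripper_width: 0.0578
finger_force: 43.4
```

```bash
cat > held.py <<'E'
from h import *
import sys
k=sys.argv[1]; dz=float(sys.argv[2])  # wheel bottom = tcp - dz
c={'blue':((100,140,60),(125,255,255)),'green':((55,120,50),(85,255,255)),'orange':((5,180,100),(16,255,255)),'white':((0,0,130),(180,60,255))}[k]
s,r=st(); t=s['tool_pos']; go([.5379,.0036,t[2]])
p,d=grab('scene'); X=cloud('scene',d); zb=t[2]-dz
m=(cv2.inRange(hsv(p),*c)>0)&(np.hypot(X[...,0]-t[0],X[...,1]-t[1])<.05)&(X[...,2]>zb-.006)&(X[...,2]<zb+.022)
Q=X[m]; print('wheel z',np.round(np.percentile(Q[:,2],[2,50,98]),4),len(Q))
W=Q[Q[:,2]>zb+.011]; A=np.c_[2*W[:,:2],np.ones(len(W))]
(a,b),rr=cv2.minEnclosingCircle(Q[:,:2].astype(np.float32)); print('enc',round(a,4),round(b,4),round(rr,4),'rel tcp',round(a-t[0],4),round(b-t[1],4),'xmax',np.percentile(Q[:,0],99.)-t[0])
q=X[(np.hypot(X[...,0]-.5379,X[...,1]-.0036)<.02)&(X[...,2]>.145)&(X[...,2]<.165)]
if len(q): print('arbor',np.round(q.mean(0),4),'enc',np.round(cv2.minEnclosingCircle(q[:,:2].astype(np.float32))[0],4),len(q))
vs,us=np.nonzero(m); u0,v0=int(us.mean())-45,int(vs.mean())-35
save('held_%s.png'%k,cv2.resize(p[v0:v0+90,u0:u0+90],None,fx=6,fy=6))
E
python3 held.py blue .0075
```

```text
t 22.23 pos [0.5378 0.002  0.2009] w 0.0578 ff 43.396563827991486 wf [-0.7  0.3 -1. ]
t 22.23 pos [0.5378 0.002  0.2009] w 0.0578 ff 43.396563827991486 wf [-0.7  0.3 -1. ]
tool shift units [ 0.0003 -0.0055 -0.    ]
x [ 1.    -0.002 -0.001] y [-0.002 -1.     0.001] z [-7.e-04 -7.e-04 -1.e+00] yangle -90.10202083955213 q7 -1.7445189639362675
wheel z [0.1962 0.2049 0.2083] 358
enc 0.5383 0.0018 0.0308 rel tcp 0.0005 -0.0001 xmax 0.028476753229627394
arbor [0.543  0.0032 0.1559] enc [0.5398 0.0039] 60
```

View pics/held_blue.png

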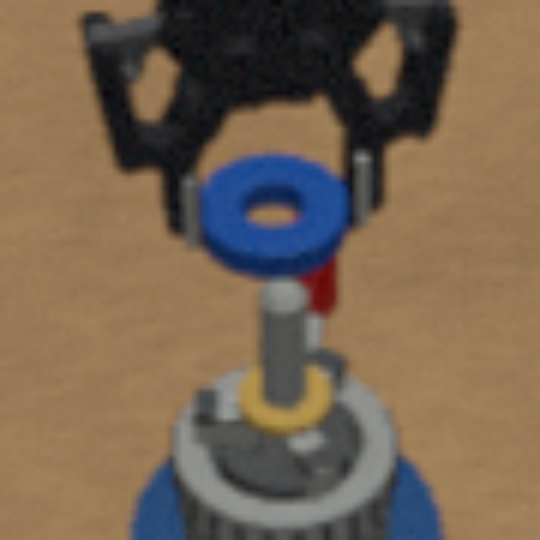

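Blue is level in the fingers, with its hole above the arbor tip. A small correction, then down a little and check.

Request:
drive_tool(increments=[[[0.004, -0.006, 0], 0], [[0.004, -0.006, 0.06], 0], [[0.004, -0.006, 0.12], 0], [[0.004, -0.006, 0.15], 0], [[0.004, -0.006, 0.15], 0]])

```text
time_s: 22.9
tool_pos: [0.539, 0.0053, 0.1557]
ee_rot: [-3.142, -0.001, 0.002]
wrist_force: [0.3, 0.5, -0.4]
gripper_width: 0.0581
finger_force: 43.4
```

Request:
drive_tool(increments=[[[0, 0, 0], 0], [[0, 0, 0], 0]])

```text
time_s: 23.15
tool_pos: [0.54, 0.0054, 0.157]
ee_rot: [3.142, 0.001, 0.002]
wrist_force: [-0.5, -0.6, -0.4]
gripper_width: 0.0583
finger_force: 43.4
```

Request:
drive_tool(increments=[[[0, 0, 0.04], 0], [[0, 0, 0.08], 0], [[0, 0, 0.12], 0], [[0, 0, 0.155], 0], [[0, 0, 0.155], 0]])

```text
time_s: 23.78
tool_pos: [0.539, 0.0053, 0.1088]
ee_rot: [-3.142, -0.001, 0.002]
wrist_force: [-0.0, -0.1, -0.2]
gripper_width: 0.0585
finger_force: 43.4
```

Request:
drive_tool(increments=[[[0, 0, 0], 0], [[0, 0, 0], 0]])

```text
time_s: 24.02
tool_pos: [0.5397, 0.0054, 0.11]
ee_rot: [3.142, 0.001, 0.001]
wrist_force: [-0.5, -0.1, -1.0]
gripper_width: 0.058
finger_force: 43.4
```

Request:
drive_tool(increments=[[[0, 0, 0], 0], [[0, 0, 0], 0], [[0, 0, 0], 0], [[0, 0, 0], 0]], hand=1)

```text
time_s: 24.52
tool_pos: [0.5395, 0.0054, 0.1097]
ee_rot: [3.142, 0.001, 0.0]
wrist_force: [-0.5, -0.1, -0.2]
gripper_width: 0.0856
finger_force: 0.0
```

Request:
drive_tool(increments=[[[0, 0, -0.1], 0], [[0, 0, -0.2], 0], [[0, 0, -0.35], 0], [[0, 0, -0.35], 0], [[0, 0, -0.35], 0]])

```text
time_s: 25.15
tool_pos: [0.5391, 0.0053, 0.2144]
ee_rot: [3.141, 0.001, -0.001]
wrist_force: [0.8, 0.1, -0.7]
gripper_width: 0.0854
finger_force: 0.0
```

Request:
drive_tool(increments=[[[0, 0.2, 0], 0], [[0, 0.4, 0], 0], [[-0.007, 0.6, 0.1], 0], [[-0.007, 0.8, 0.3], 0], [[-0.007, 0.871, 0.5], 0]])

```text
time_s: 25.78
tool_pos: [0.5367, -0.2479, 0.0858]
ee_rot: [3.14, -0.005, 0.0]
wrist_force: [0.8, 0.2, -0.9]
gripper_width: 0.0852
finger_force: 0.0
```

Request:
drive_tool(increments=[[[0, 0, 0], 0], [[0, 0, 0], 0], [[0, 0, 0], 0]])

```text
time_s: 26.15
tool_pos: [0.5399, -0.242, 0.0902]
ee_rot: [3.141, 0.007, 0.007]
wrist_force: [-0.2, 0.6, -0.1]
gripper_width: 0.0853
finger_force: 0.0
```

```bash
python3 look.py; python3 -c "
from h import *
go([.5374,-.256,.008])"
```

```text
t 26.15 pos [ 0.5399 -0.242   0.0902] w 0.0853 ff 0.0 wf [-0.2  0.6 -0.1]
scene blue 1 [ 0.1591 -0.2478] r 0.5177
scene green 276 [ 0.5414 -0.2559] r 0.0296
scene orange 331 [ 0.5767 -0.3623] r 0.0303
scene white 234 [ 0.4161 -0.4168] r 0.0293
scene shaft 119 [0.543  0.0031 0.1448] zmax 0.1635
scene top 52 [0.5411 0.0034 0.1571] zmax 0.1635
scene knob 0.4499 0.0323 0.0107
top blue none
top green 143 [ 0.5335 -0.253 ] r 0.0244
top orange none
top white none
top knob 0.4465 0.0361 0.0105
t 26.25 pos [ 0.5395 -0.2427  0.09  ] w 0.0856 ff 0.0 wf [-0.2 -0.6  0. ]
tool shift units [-0.0082  0.0439  0.2735]
x [1.    0.004 0.004] y [ 0.004 -1.     0.001] z [ 0.004  -0.0011 -1.    ] yangle -89.79605938399358 q7 -1.3267850399136463
```

Request:
drive_tool(increments=[[[-0.008, 0.044, 0.08], 0], [[-0.008, 0.044, 0.18], 0], [[-0.008, 0.044, 0.273], 0], [[-0.008, 0.044, 0.273], 0], [[-0.008, 0.044, 0.273], 0]])

```text
time_s: 26.88
tool_pos: [0.5367, -0.2572, 0.0076]
ee_rot: [3.141, 0.003, 0.004]
wrist_force: [0.8, 0.9, 0.9]
gripper_width: 0.0853
finger_force: 0.0
```

Request:
drive_tool(increments=[[[0, 0, 0], 0], [[0, 0, 0], 0], [[0, 0, 0], 0], [[0, 0, 0], 0], [[0, 0, 0], 0]], hand=-1)

```text
time_s: 27.5
tool_pos: [0.5366, -0.2577, 0.0081]
ee_rot: [3.14, 0.001, 0.005]
wrist_force: [-1.4, 0.7, 5.0]
gripper_width: 0.0575
finger_force: 41.9
```

Request:
drive_tool(increments=[[[0, 0, -0.2], 0], [[0, 0, -0.4], 0], [[0, 0, -0.65], 0], [[0, 0, -0.65], 0], [[0, 0, -0.65], 0]])

```text
time_s: 28.12
tool_pos: [0.5356, -0.2574, 0.202]
ee_rot: [3.14, 0.001, 0.003]
wrist_force: [-0.0, -0.4, -1.4]
gripper_width: 0.0577
finger_force: 43.5
```

```bash
python3 -c "
from h import *
go([.5385,.0045,.2])"
```

```text
t 28.12 pos [ 0.5356 -0.2574  0.202 ] w 0.0577 ff 43.4517128393054 wf [-0.  -0.4 -1.4]
tool shift units [ 0.0103 -0.8731  0.0056]
x [1.    0.001 0.002] y [ 0.001 -1.     0.001] z [ 0.0022 -0.0014 -1.    ] yangle -89.9523935666911 q7 -1.2714228951581823
```

Request:
drive_tool(increments=[[[0.01, -0.2, 0], 0], [[0.01, -0.4, 0], 0], [[0.01, -0.6, 0], 0], [[0.01, -0.75, 0], 0], [[0.01, -0.873, 0], 0]])

```text
time_s: 28.75
tool_pos: [0.5359, 0.007, 0.1981]
ee_rot: [-3.141, -0.005, 0.008]
wrist_force: [0.1, 0.2, -0.2]
gripper_width: 0.0572
finger_force: 43.5
```

Request:
drive_tool(increments=[[[0, 0, 0], 0], [[0, 0, 0], 0], [[0, 0, 0], 0], [[0, 0, 0], 0], [[0, 0, 0], 0]])

```text
time_s: 29.38
tool_pos: [0.538, 0.0039, 0.2007]
ee_rot: [3.141, -0.001, -0.0]
wrist_force: [0.2, -0.5, 0.0]
gripper_width: 0.0574
finger_force: 43.5
```

```bash
python3 held.py green .008
```

```text
t 29.38 pos [0.538  0.0039 0.2007] w 0.0574 ff 43.450254779309034 wf [ 0.2 -0.5  0. ]
t 29.38 pos [0.538  0.0039 0.2007] w 0.0574 ff 43.450254779309034 wf [ 0.2 -0.5  0. ]
tool shift units [-0.0002  0.001   0.    ]
x [ 1. -0. -0.] y [-0. -1.  0.] z [-1.e-04 -1.e-04 -1.e+00] yangle -90.02783385268917 q7 -1.7473759842570111
wheel z [0.1955 0.2044 0.2074] 343
enc 0.5392 0.0025 0.0305 rel tcp 0.0012 -0.0014 xmax 0.03040330209704012
arbor [0.5422 0.0031 0.1557] enc [0.5395 0.0038] 59
```

Request:
drive_tool(increments=[[[0.002, -0.003, 0], 0], [[0.002, -0.003, 0.05], 0], [[0.002, -0.003, 0.1], 0], [[0.002, -0.003, 0.146], 0], [[0.002, -0.003, 0.146], 0]])

```text
time_s: 30.05
tool_pos: [0.5371, 0.0054, 0.155]
ee_rot: [3.142, 0.002, -0.007]
wrist_force: [0.2, -0.7, 0.2]
gripper_width: 0.0576
finger_force: 43.4
```

Request:
drive_tool(increments=[[[0, 0, 0], 0], [[0, 0, 0], 0]])

```text
time_s: 30.3
tool_pos: [0.5391, 0.0057, 0.1577]
ee_rot: [-3.142, -0.001, -0.002]
wrist_force: [-1.1, 0.0, -0.6]
gripper_width: 0.0575
finger_force: 43.4
```

Threaded without force. Down, release, and on to orange.

Request:
drive_tool(increments=[[[0, 0, 0.03], 0], [[0, 0, 0.06], 0], [[0, 0, 0.09], 0], [[0, 0, 0.108], 0], [[0, 0, 0.108], 0]])

```text
time_s: 30.92
tool_pos: [0.5381, 0.0055, 0.1239]
ee_rot: [-3.142, -0.001, 0.002]
wrist_force: [0.3, 0.6, -0.3]
gripper_width: 0.0577
finger_force: 43.5
```

Request:
drive_tool(increments=[[[0, 0, 0], 0], [[0, 0, 0], 0], [[0, 0, 0], 0], [[0, 0, 0], 0], [[0, 0, 0], 0]], hand=1)

```text
time_s: 31.55
tool_pos: [0.5386, 0.0055, 0.1247]
ee_rot: [3.142, 0.001, 0.0]
wrist_force: [0.5, -0.5, 0.6]
gripper_width: 0.0856
finger_force: 0.0
```

Request:
drive_tool(increments=[[[0, 0, -0.1], 0], [[0, 0, -0.2], 0], [[0, 0, -0.3], 0], [[0, 0, -0.3], 0], [[0, 0, -0.3], 0]])

```text
time_s: 32.17
tool_pos: [0.538, 0.0054, 0.2139]
ee_rot: [3.141, 0.001, -0.002]
wrist_force: [-1.2, 0.8, -0.6]
gripper_width: 0.0855
finger_force: 0.0
```

Request:
drive_tool(increments=[[[0.02, 0.2, 0], 0], [[0.04, 0.4, 0], 0], [[0.06, 0.6, 0], 0], [[0.09, 0.8, 0], 0], [[0.09, 0.9, 0], 0]])

```text
time_s: 32.8
tool_pos: [0.5639, -0.2695, 0.212]
ee_rot: [3.141, -0.008, -0.007]
wrist_force: [0.3, 0.4, -0.8]
gripper_width: 0.0859
finger_force: 0.0
```

Request:
drive_tool(increments=[[[0.02, 0.2, 0.1], 0], [[0.02, 0.34, 0.25], 0], [[0.02, 0.34, 0.4], 0], [[0.02, 0.34, 0.45], 0], [[0.02, 0.34, 0.45], 0]])

```text
time_s: 33.42
tool_pos: [0.5715, -0.3645, 0.0782]
ee_rot: [-3.139, -0.004, 0.004]
wrist_force: [0.3, -0.1, 0.0]
gripper_width: 0.0857
finger_force: 0.0
```

```bash
python3 look.py; python3 -c "
from h import *
go([.5725,-.3630,.008])"
```

```text
t 33.42 pos [ 0.5715 -0.3645  0.0782] w 0.0857 ff 0.0 wf [ 0.3 -0.1  0. ]
scene blue none
scene green 3 [ 0.3721 -0.6139] r 0.0042
scene orange 329 [ 0.5766 -0.3621] r 0.0304
scene white none
scene shaft 260 [0.5421 0.0029 0.1346] zmax 0.162
scene top 50 [0.541  0.0035 0.1573] zmax 0.162
scene knob 0.4492 0.0315 0.0115
top blue none
top green none
top orange 195 [ 0.5702 -0.3607] r 0.0275
top white 327 [ 0.4148 -0.4137] r 0.0293
top knob 0.4467 0.0361 0.0105
t 33.52 pos [ 0.5738 -0.3656  0.0818] w 0.0853 ff 0.0 wf [ 0.8 -0.1  0.8]
tool shift units [-0.0051 -0.0091  0.246 ]
x [1.    0.003 0.003] y [ 0.003 -1.     0.001] z [ 0.0035 -0.0011 -1.    ] yangle -89.84210394647043 q7 -1.1662322121635535
```

Request:
drive_tool(increments=[[[-0.005, -0.008, 0.08], 0], [[-0.005, -0.008, 0.16], 0], [[-0.005, -0.008, 0.245], 0], [[-0.005, -0.008, 0.245], 0], [[-0.005, -0.008, 0.245], 0]])

```text
time_s: 34.15
tool_pos: [0.5723, -0.3645, 0.0088]
ee_rot: [3.14, 0.002, 0.006]
wrist_force: [1.2, -0.1, 0.1]
gripper_width: 0.0855
finger_force: 0.0
```

Request:
drive_tool(increments=[[[0, 0, 0], 0], [[0, 0, 0], 0], [[0, 0, 0], 0], [[0, 0, 0], 0], [[0, 0, 0], 0]], hand=-1)

```text
time_s: 34.78
tool_pos: [0.5718, -0.3648, 0.0085]
ee_rot: [3.14, 0.001, 0.005]
wrist_force: [-1.6, 0.2, 5.7]
gripper_width: 0.0573
finger_force: 43.1
```

Request:
drive_tool(increments=[[[0, 0, -0.2], 0], [[0, 0, -0.4], 0], [[0, 0, -0.65], 0], [[0, 0, -0.65], 0], [[0, 0, -0.65], 0]])

```text
time_s: 35.4
tool_pos: [0.5707, -0.3642, 0.2021]
ee_rot: [3.14, 0.001, 0.003]
wrist_force: [-0.4, 0.2, -0.1]
gripper_width: 0.0573
finger_force: 43.2
```

```bash
python3 -c "
from h import *
go([.5385,.0045,.2])"
```

```text
t 35.4 pos [ 0.5707 -0.3642  0.2021] w 0.0573 ff 43.21065757423639 wf [-0.4  0.2 -0.1]
tool shift units [-0.1064 -1.2291  0.0055]
x [1.    0.001 0.002] y [ 0.001 -1.     0.001] z [ 0.0017 -0.0012 -1.    ] yangle -89.95251948739647 q7 -1.1434528741136478
```

Request:
drive_tool(increments=[[[-0.02, -0.2, 0], 0], [[-0.04, -0.4, 0], 0], [[-0.05, -0.6, 0], 0], [[-0.07, -0.8, 0], 0], [[-0.08, -0.95, 0], 0]])

```text
time_s: 36.02
tool_pos: [0.5436, -0.0755, 0.1982]
ee_rot: [-3.14, -0.006, 0.009]
wrist_force: [1.0, -0.7, -0.7]
gripper_width: 0.0571
finger_force: 43.2
```

Request:
drive_tool(increments=[[[-0.01, -0.1, 0], 0], [[-0.026, -0.28, 0], 0], [[-0.026, -0.28, 0], 0], [[-0.026, -0.28, 0], 0], [[-0.026, -0.28, 0], 0]])

```text
time_s: 36.65
tool_pos: [0.5377, 0.0029, 0.1997]
ee_rot: [3.141, -0.003, -0.004]
wrist_force: [-0.2, 1.1, -1.1]
gripper_width: 0.0574
finger_force: 43.2
```

Request:
drive_tool(increments=[[[0, 0, 0], 0], [[0, 0, 0], 0], [[0, 0, 0], 0]])

```text
time_s: 37.02
tool_pos: [0.5384, 0.0046, 0.2012]
ee_rot: [3.142, 0.0, 0.0]
wrist_force: [0.2, 0.9, -0.7]
gripper_width: 0.0574
finger_force: 43.2
```

```bash
python3 held.py orange .0085
```

```text
t 37.02 pos [0.5384 0.0046 0.2012] w 0.0574 ff 43.21746094152331 wf [ 0.2  0.9 -0.7]
t 37.02 pos [0.5384 0.0046 0.2012] w 0.0574 ff 43.21746094152331 wf [ 0.2  0.9 -0.7]
tool shift units [-0.0015  0.0035 -0.    ]
x [1. 0. 0.] y [ 0. -1.  0.] z [ 2.e-04 -0.e+00 -1.e+00] yangle -89.98206371256634 q7 -1.745949954192855
wheel z [0.1934 0.2045 0.2079] 380
enc 0.5404 0.0038 0.031 rel tcp 0.002 -0.0008 xmax 0.0309860901436515
arbor [0.5432 0.0033 0.1549] enc [0.5402 0.0043] 56
```

Request:
drive_tool(increments=[[[-0.001, -0.001, 0.03], 0], [[-0.001, -0.001, 0.06], 0], [[-0.001, -0.001, 0.1], 0], [[-0.001, -0.001, 0.147], 0], [[-0.001, -0.001, 0.147], 0]])

```text
time_s: 37.7
tool_pos: [0.5366, 0.0051, 0.1551]
ee_rot: [3.142, 0.002, -0.006]
wrist_force: [0.1, 0.0, -0.8]
gripper_width: 0.0576
finger_force: 43.2
```

Request:
drive_tool(increments=[[[0, 0, 0], 0], [[0, 0, 0], 0]])

```text
time_s: 37.95
tool_pos: [0.5385, 0.0054, 0.1576]
ee_rot: [-3.142, -0.001, -0.002]
wrist_force: [0.1, 0.3, -0.5]
gripper_width: 0.0571
finger_force: 43.2
```

Request:
drive_tool(increments=[[[0, 0, 0.03], 0], [[0, 0, 0.06], 0], [[0, 0, 0.06], 0], [[0, 0, 0.06], 0]])

```text
time_s: 38.45
tool_pos: [0.538, 0.0053, 0.1389]
ee_rot: [-3.142, -0.001, 0.0]
wrist_force: [0.8, 0.4, -0.2]
gripper_width: 0.0574
finger_force: 43.2
```

Request:
drive_tool(increments=[[[0, 0, 0], 0], [[0, 0, 0], 0], [[0, 0, 0], 0], [[0, 0, 0], 0], [[0, 0, 0], 0]], hand=1)

```text
time_s: 39.08
tool_pos: [0.538, 0.0052, 0.139]
ee_rot: [3.142, 0.001, 0.0]
wrist_force: [-0.5, 0.1, -0.6]
gripper_width: 0.0858
finger_force: 0.0
```

Request:
drive_tool(increments=[[[0, 0, -0.1], 0], [[0, 0, -0.2], 0], [[0, 0, -0.25], 0], [[0, 0, -0.25], 0]])

```text
time_s: 39.58
tool_pos: [0.5386, 0.0054, 0.2149]
ee_rot: [3.141, 0.001, 0.004]
wrist_force: [-0.4, -0.5, -0.3]
gripper_width: 0.0853
finger_force: 0.0
```

Request:
drive_tool(increments=[[[-0.05, 0.15, 0], 0], [[-0.1, 0.3, 0], 0], [[-0.15, 0.45, 0], 0], [[-0.208, 0.65, 0], 0], [[-0.208, 0.702, 0], 0]])

```text
time_s: 40.2
tool_pos: [0.4722, -0.2112, 0.2121]
ee_rot: [3.14, -0.014, -0.007]
wrist_force: [0.4, 0.1, -0.5]
gripper_width: 0.0854
finger_force: 0.0
```

```bash
python3 look.py; python3 - <<'E'
from h import *
go([.414,-.416,.1])
p,d=load('scene'); save('s8.png',cv2.resize(p[110:245,60:335],None,fx=2.9,fy=2.9))
E
```

```text
t 40.2 pos [ 0.4722 -0.2112  0.2121] w 0.0854 ff 0.0 wf [ 0.4  0.1 -0.5]
scene blue 1 [ 0.1576 -0.2479] r 0.5172
scene green 4 [ 0.352  -0.5971] r 0.0143
scene orange none
scene white 233 [ 0.4159 -0.4168] r 0.0292
scene shaft 228 [0.5421 0.0031 0.1443] zmax 0.162
scene top 49 [0.5407 0.0033 0.1574] zmax 0.162
scene knob 0.4471 0.0325 0.0128
top blue none
top green none
top orange none
top white 1 [ 0.251  -0.1871] r 0.5322
top knob 0.4464 0.036 0.0104
t 40.3 pos [ 0.4743 -0.2079  0.2125] w 0.0851 ff 0.0 wf [-0.2  0.1  0. ]
tool shift units [-0.1968  0.6948  0.3752]
x [ 1.    -0.005 -0.003] y [-0.005 -1.    -0.   ] z [-2.7e-03  3.0e-04 -1.0e+00] yangle -90.25952401122979 q7 -1.2852265241856138
```

View pics/s8.png

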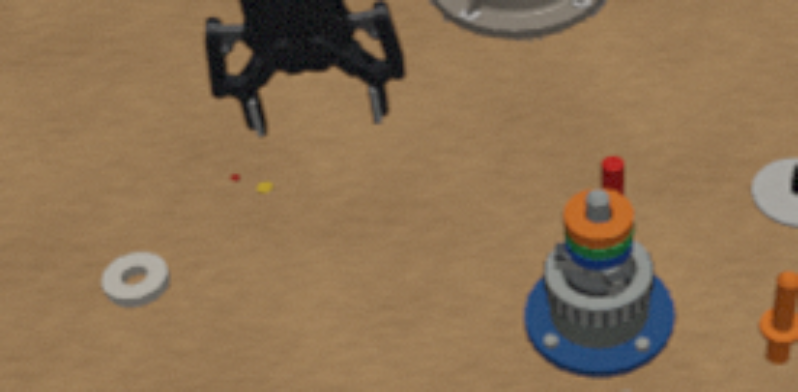

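Three wheels (blue, green, orange) sit flat on the arbor at crop (598,225), and white lies flat at crop (135,278). I'm fetching white.

Request:
drive_tool(increments=[[[-0.05, 0.18, 0], 0], [[-0.1, 0.36, 0.1], 0], [[-0.15, 0.54, 0.25], 0], [[-0.197, 0.695, 0.45], 0], [[-0.197, 0.695, 0.5], 0]])

```text
time_s: 40.92
tool_pos: [0.4157, -0.4139, 0.0609]
ee_rot: [-3.139, 0.0, 0.004]
wrist_force: [0.2, 1.0, -0.1]
gripper_width: 0.0852
finger_force: 0.0
```

Request:
drive_tool(increments=[[[0, 0, 0], 0], [[0, 0, 0], 0], [[0, 0, 0], 0]])

```text
time_s: 41.3
tool_pos: [0.4196, -0.4128, 0.0663]
ee_rot: [3.14, 0.007, 0.006]
wrist_force: [-0.6, -0.3, 0.1]
gripper_width: 0.0851
finger_force: 0.0
```

```bash
python3 -c "
from h import *
go([.4135,-.4165,.008])"
```

```text
t 41.3 pos [ 0.4196 -0.4128  0.0663] w 0.0851 ff 0.0 wf [-0.6 -0.3  0.1]
tool shift units [-0.0211  0.0119  0.1943]
x [1.    0.004 0.004] y [ 0.004 -1.     0.002] z [ 0.0037 -0.0017 -1.    ] yangle -89.7516068669633 q7 -0.9300619100266391
```

Request:
drive_tool(increments=[[[-0.02, 0.012, 0.08], 0], [[-0.02, 0.012, 0.16], 0], [[-0.02, 0.012, 0.193], 0], [[-0.02, 0.012, 0.193], 0], [[-0.02, 0.012, 0.193], 0]])

```text
time_s: 41.92
tool_pos: [0.412, -0.418, 0.0075]
ee_rot: [3.14, 0.002, 0.003]
wrist_force: [0.2, -0.3, -0.1]
gripper_width: 0.0852
finger_force: 0.0
```

Request:
drive_tool(increments=[[[0, 0, 0], 0], [[0, 0, 0], 0], [[0, 0, 0], 0], [[0, 0, 0], 0], [[0, 0, 0], 0]], hand=-1)

```text
time_s: 42.55
tool_pos: [0.4115, -0.4181, 0.0074]
ee_rot: [3.14, 0.001, 0.002]
wrist_force: [-0.5, 1.3, 5.6]
gripper_width: 0.057
finger_force: 42.8
```

Request:
drive_tool(increments=[[[0, 0, -0.2], 0], [[0, 0, -0.4], 0], [[0, 0, -0.65], 0], [[0, 0, -0.65], 0], [[0, 0, -0.65], 0]])

```text
time_s: 43.18
tool_pos: [0.411, -0.4178, 0.2016]
ee_rot: [3.14, 0.001, 0.001]
wrist_force: [0.4, 0.9, -1.1]
gripper_width: 0.0574
finger_force: 43.4
```

```bash
python3 -c "
from h import *
go([.5385,.0045,.2])"
```

```text
t 43.17 pos [ 0.411  -0.4178  0.2016] w 0.0574 ff 43.44502413645387 wf [ 0.4  0.9 -1.1]
tool shift units [ 0.4262 -1.4073  0.0042]
x [1.    0.001 0.001] y [ 0.001 -1.     0.001] z [ 9.0e-04 -1.2e-03 -1.0e+00] yangle -89.95603454193196 q7 -0.8876149263239717
```

Request:
drive_tool(increments=[[[0.05, -0.16, 0], 0], [[0.1, -0.32, 0], 0], [[0.15, -0.48, 0], 0], [[0.19, -0.62, 0], 0], [[0.213, -0.704, 0], 0]])

```text
time_s: 43.8
tool_pos: [0.4735, -0.2025, 0.1981]
ee_rot: [-3.138, -0.007, 0.008]
wrist_force: [-0.1, -0.3, -0.2]
gripper_width: 0.0571
finger_force: 43.4
```

Request:
drive_tool(increments=[[[0.05, -0.16, 0], 0], [[0.1, -0.32, 0], 0], [[0.15, -0.48, 0], 0], [[0.19, -0.62, 0], 0], [[0.213, -0.704, 0], 0]])

```text
time_s: 44.42
tool_pos: [0.5366, 0.0082, 0.1981]
ee_rot: [-3.14, -0.008, 0.009]
wrist_force: [-0.6, -1.4, -0.6]
gripper_width: 0.0572
finger_force: 43.4
```

Request:
drive_tool(increments=[[[0, 0, 0], 0], [[0, 0, 0], 0], [[0, 0, 0], 0], [[0, 0, 0], 0], [[0, 0, 0], 0]])

```text
time_s: 45.05
tool_pos: [0.5382, 0.0042, 0.2012]
ee_rot: [3.141, -0.0, 0.0]
wrist_force: [-0.2, -0.0, -0.2]
gripper_width: 0.0573
finger_force: 43.4
```

```bash
python3 held.py white .0075
```

```text
t 45.05 pos [0.5382 0.0042 0.2012] w 0.0573 ff 43.43264887109399 wf [-0.2 -0.  -0.2]
t 45.05 pos [0.5382 0.0042 0.2012] w 0.0573 ff 43.43264887109399 wf [-0.2 -0.  -0.2]
tool shift units [-0.0011  0.0021  0.    ]
x [ 1. -0.  0.] y [-0. -1.  0.] z [ 2.e-04 -3.e-04 -1.e+00] yangle -90.01658448359547 q7 -1.7467552982157848
wheel z [0.2025 0.206  0.209 ] 287
enc 0.5407 0.004 0.0311 rel tcp 0.0024 -0.0002 xmax 0.031769853012005855
arbor [0.5427 0.003  0.1547] enc [0.541  0.0052] 53
```

Request:
drive_tool(increments=[[[-0.002, -0.002, 0.03], 0], [[-0.002, -0.002, 0.06], 0], [[-0.002, -0.002, 0.1], 0], [[-0.002, -0.002, 0.14], 0], [[-0.002, -0.002, 0.163], 0]])

```text
time_s: 45.72
tool_pos: [0.5369, 0.0055, 0.1508]
ee_rot: [3.142, 0.001, -0.003]
wrist_force: [-1.5, -0.0, 0.1]
gripper_width: 0.0576
finger_force: 43.5
```

Request:
drive_tool(increments=[[[0, 0, 0], 0], [[0, 0, 0], 0]])

```text
time_s: 45.98
tool_pos: [0.5371, 0.0055, 0.1521]
ee_rot: [3.141, 0.001, -0.002]
wrist_force: [-1.6, -0.5, 0.0]
gripper_width: 0.0575
finger_force: 43.3
```

Request:
drive_tool(increments=[[[0, 0, 0], 0], [[0, 0, 0], 0], [[0, 0, 0], 0], [[0, 0, 0], 0], [[0, 0, 0], 0]], hand=1)

```text
time_s: 46.6
tool_pos: [0.5377, 0.0056, 0.1523]
ee_rot: [-3.142, -0.001, -0.0]
wrist_force: [1.2, -0.2, 0.5]
gripper_width: 0.0854
finger_force: 0.0
```

Request:
drive_tool(increments=[[[0, 0, -0.1], 0], [[0, 0, -0.2], 0], [[0, 0, -0.2], 0], [[0, 0, -0.2], 0]])

```text
time_s: 47.1
tool_pos: [0.5372, 0.0054, 0.2116]
ee_rot: [3.141, 0.001, -0.002]
wrist_force: [-0.3, -0.2, -0.8]
gripper_width: 0.0855
finger_force: 0.0
```

Request:
drive_tool(increments=[[[-0.1, -0.18, 0], 0], [[-0.2, -0.36, 0], 0], [[-0.3, -0.54, 0], 0], [[-0.4, -0.741, 0], 0], [[-0.4, -0.741, 0], 0]], hand=0)

```text
time_s: 47.72
tool_pos: [0.413, 0.233, 0.2115]
ee_rot: [-3.14, -0.02, 0.005]
wrist_force: [-0.2, -0.6, -0.2]
gripper_width: 0.0424
finger_force: 0.0
```

Request:
drive_tool(increments=[[[0, 0, 0.15], 0], [[0, 0, 0.3], 0], [[0, 0, 0.4], 0], [[0, 0, 0.4], 0], [[0, 0, 0.4], 0]])

```text
time_s: 48.35
tool_pos: [0.4182, 0.2276, 0.0928]
ee_rot: [-3.141, -0.0, -0.001]
wrist_force: [-0.0, 0.1, -1.0]
gripper_width: 0.0427
finger_force: 0.0
```

```bash
python3 - <<'E'
from h import *
go([.418,.2278,.03])
p,d=grab('scene'); save('s9.png',cv2.resize(p[95:245,215:455],None,fx=3.2,fy=3.2))
X=cloud('scene',d); s=ctrl.get_state()
Q=X[(np.hypot(X[...,0]-.418,X[...,1]-.228)<.02)&(X[...,2]>.025)&(X[...,2]<.048)]; print(np.round(cv2.minEnclosingCircle(Q[:,:2].astype(np.float32))[0],4),len(Q))
E
```

```text
t 48.35 pos [0.4182 0.2276 0.0928] w 0.0427 ff 0.0 wf [-0.   0.1 -1. ]
tool shift units [-0.0009 -0.0006  0.2093]
x [1.    0.    0.001] y [ 0. -1. -0.] z [ 8.e-04  3.e-04 -1.e+00] yangle -89.99668511234012 q7 -2.3229411693072683
[0.4188 0.2304] 54
```

View pics/s9.png

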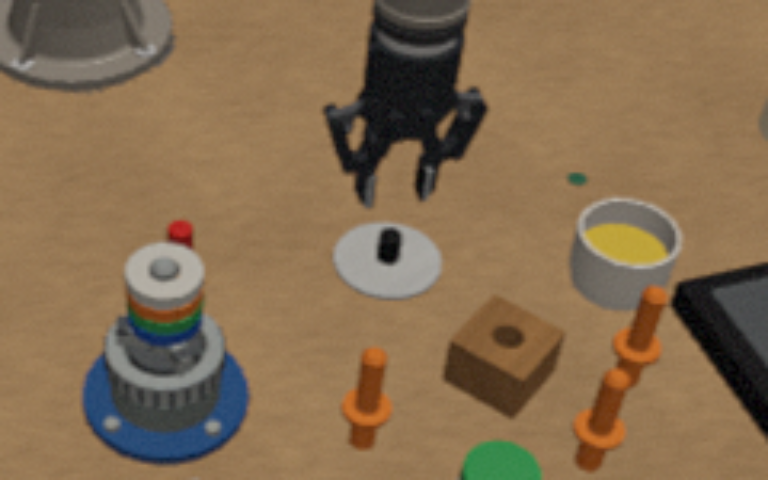

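All four wheels (blue, green, orange, white) are stacked flat on the arbor. The fingers are over the lid's knob at crop (388,245). I'm gripping the lid.

Request:
drive_tool(increments=[[[0, 0, 0.08], 0], [[0, 0, 0.16], 0], [[0, 0, 0.212], 0], [[0, 0, 0.212], 0], [[0, 0, 0.212], 0]])

```text
time_s: 49.02
tool_pos: [0.4183, 0.2283, 0.0296]
ee_rot: [-3.141, -0.001, -0.003]
wrist_force: [-0.1, 0.2, -0.7]
gripper_width: 0.0424
finger_force: 0.0
```

Request:
drive_tool(increments=[[[0, 0, 0], 0], [[0, 0, 0], 0], [[0, 0, 0], 0], [[0, 0, 0], 0], [[0, 0, 0], 0]], hand=-1, newtons=50)

```text
time_s: 49.65
tool_pos: [0.4184, 0.2285, 0.0298]
ee_rot: [-3.141, -0.002, -0.004]
wrist_force: [-0.5, -0.3, 6.5]
gripper_width: 0.0205
finger_force: 48.9
```

Request:
drive_tool(increments=[[[0, 0, -0.15], 0], [[0, 0, -0.3], 0], [[0, 0, -0.45], 0], [[0, 0, -0.45], 0], [[0, 0, -0.45], 0]])

```text
time_s: 50.28
tool_pos: [0.4168, 0.227, 0.1628]
ee_rot: [3.14, 0.001, -0.002]
wrist_force: [0.6, -0.7, -1.8]
gripper_width: 0.02
finger_force: 49.0
```

```bash
python3 -c "
from h import *
go([.472,.4285,.16])"
```

```text
t 50.27 pos [0.4168 0.227  0.1628] w 0.02 ff 49.0319287776947 wf [ 0.6 -0.7 -1.8]
tool shift units [ 0.1845 -0.6715  0.0081]
x [ 1.     0.001 -0.001] y [ 0.001 -1.     0.001] z [-0.0014 -0.0013 -1.    ] yangle -89.96102481780136 q7 -2.266534023163912
```

Request:
drive_tool(increments=[[[0.04, -0.15, 0], 0], [[0.08, -0.3, 0], 0], [[0.12, -0.45, 0], 0], [[0.16, -0.6, 0], 0], [[0.184, -0.67, 0], 0]])

```text
time_s: 50.9
tool_pos: [0.4705, 0.4309, 0.1603]
ee_rot: [3.14, 0.007, -0.008]
wrist_force: [-0.5, 0.4, -0.7]
gripper_width: 0.0199
finger_force: 49.2
```

Request:
drive_tool(increments=[[[0, 0, 0.05], 0], [[0, 0, 0.1], 0], [[0, 0, 0.1], 0], [[0, 0, 0.1], 0], [[0, 0, 0.1], 0]])

```text
time_s: 51.52
tool_pos: [0.4729, 0.4287, 0.1345]
ee_rot: [-3.141, -0.0, -0.002]
wrist_force: [0.6, 0.5, -0.3]
gripper_width: 0.0203
finger_force: 49.3
```

```bash
python3 - <<'E'
from h import *
go([.472,.4285,.082]); s=ctrl.get_state(); t=s['tool_pos']
p,d=grab('scene'); X=cloud('scene',d); zb=t[2]-.0298
r=np.hypot(X[...,0]-t[0],X[...,1]-t[1])
Q=X[(r<.07)&(X[...,2]>zb+.007)&(X[...,2]<zb+.016)]; e=cv2.minEnclosingCircle(Q[:,:2].astype(np.float32)); print('lid disc',np.round(e[0],4),round(e[1],4),len(Q),np.round(np.percentile(Q[:,2],[5,50,95]),4))
print(np.round(np.linalg.lstsq(np.c_[Q[:,:2]-Q[:,:2].mean(0),np.ones(len(Q))],Q[:,2],rcond=None)[0],4))
q=X[(r<.07)&(X[...,2]>.01)&(X[...,2]<.066)]
print('pot pts',len(q), 'y range',np.round(np.percentile(q[:,1],[.5,99.5]),4),'xmax',np.round(np.percentile(q[:,0],99.5),4))
save('s10.png',cv2.resize(p[130:220,365:475],None,fx=6,fy=6))
E
```

```text
t 51.52 pos [0.4729 0.4287 0.1345] w 0.0203 ff 49.277889132499695 wf [ 0.6  0.5 -0.3]
tool shift units [-0.0034  0.0008  0.1751]
x [1.    0.    0.001] y [ 0.    -1.    -0.001] z [ 1.3e-03  9.0e-04 -1.0e+00] yangle -89.98581294491252 q7 -2.58214903226682
lid disc [0.4732 0.4254] 0.0505 511 [0.1124 0.1146 0.1172]
[ 0.0017 -0.0005  0.1147]
pot pts 803 y range [0.3847 0.4803] xmax 0.5277
```

View pics/s10.png

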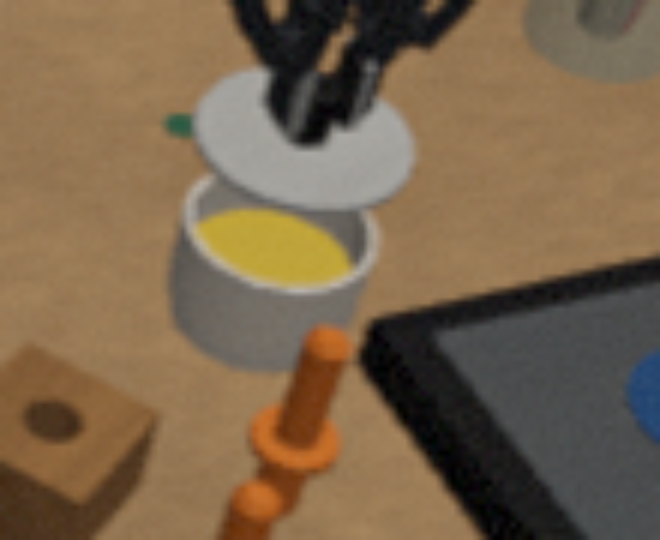

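```bash
python3 - <<'E'
from h import *
from scipy.optimize import least_squares
S=cv2.imread('pics/scene0.png')[:,:,::-1].copy(); T=cv2.imread('pics/top0.png')[:,:,::-1].copy()
yel=((22,140,80),(34,255,255)); wh=((0,0,125),(180,45,255))
for n,p,b in(('scene',S,(388,432,152,195)),('top',T,(100,152,240,288))): blob(n,p,b,*yel,.045,'wax');
blob('top',T,(100,152,240,288),*wh,.06,'rim')
blob('top',T,(180,230,260,312),*wh,.012,'lid0'); blob('scene',S,(315,360,160,192),*wh,.012,'lid0')
p,d=load('scene'); 
blob('scene',p,(392,440,138,168),*wh,.1345-.0298+.012,'lidnow')
# rim in scene now: depth band
z=cloud('scene',d); m=(z[...,2]>.055)&(z[...,2]<.064)&(np.hypot(z[...,0]-.472,z[...,1]-.4285)<.055)&(z[...,0]>.47)
Q=z[m][:,:2]; f=least_squares(lambda c:np.clip(np.abs(np.hypot(*(Q-c).T)-.043),0,.004),[.472,.43]); print('rim ring fit scene',np.round(f.x,4),len(Q),f.cost)
E
```

```text
wax scene enc 0.4704 0.4306 0.0345 lsq [0.4705 0.4313] 0.029
wax top enc 0.4726 0.436 0.0379 lsq [0.4726 0.4351] 0.0361
rim top enc 0.4745 0.4403 0.0433 lsq [0.473  0.4348] 0.0431
lid0 top enc 0.4186 0.2324 0.0496 lsq [0.4183 0.2326] 0.0491
lid0 scene enc 0.4196 0.2297 0.0494 lsq [0.4194 0.2299] 0.0486
lidnow scene enc 0.4801 0.4284 0.0546 lsq [0.4764 0.4265] 0.0492
rim ring fit scene [0.4713 0.4293] 70 0.00010088075039810911
```

Request:
drive_tool(increments=[[[-0.005, -0.003, 0.05], 0], [[-0.005, -0.003, 0.1], 0], [[-0.005, -0.003, 0.13], 0], [[-0.005, -0.003, 0.155], 0], [[-0.005, -0.003, 0.165], 0]])

```text
time_s: 52.2
tool_pos: [0.4708, 0.4295, 0.0834]
ee_rot: [3.141, 0.001, -0.001]
wrist_force: [-0.4, -0.7, -0.5]
gripper_width: 0.0203
finger_force: 49.2
```

Request:
drive_tool(increments=[[[0, 0, 0], 0], [[0, 0, 0], 0], [[0, 0, 0.008], 0], [[0, 0, 0.008], 0], [[0, 0, 0.008], 0]])

```text
time_s: 52.82
tool_pos: [0.4714, 0.4301, 0.0829]
ee_rot: [-3.141, -0.001, -0.002]
wrist_force: [-1.3, -0.6, 5.5]
gripper_width: 0.02
finger_force: 49.9
```

Contact came at the seated height, 82.9 mm. I'm releasing and rising.

Request:
drive_tool(increments=[[[0, 0, 0], 0], [[0, 0, 0], 0], [[0, 0, 0], 0], [[0, 0, 0], 0]], hand=0)

```text
time_s: 53.32
tool_pos: [0.4709, 0.4296, 0.0814]
ee_rot: [3.141, 0.001, -0.001]
wrist_force: [0.1, -0.3, 0.8]
gripper_width: 0.0428
finger_force: 0.0
```

Request:
drive_tool(increments=[[[0, 0, -0.1], 0], [[0, 0, -0.2], 0], [[0, 0, -0.4], 0], [[0, 0, -0.4], 0], [[0, 0, -0.4], 0]])

```text
time_s: 53.95
tool_pos: [0.4709, 0.4296, 0.2017]
ee_rot: [3.142, 0.002, 0.001]
wrist_force: [0.3, 0.2, 0.0]
gripper_width: 0.0428
finger_force: 0.0
```

Request:
drive_tool(increments=[[[-0.15, 0.15, 0], 0], [[-0.2, 0.25, 0], 0], [[-0.2, 0.25, 0], 0], [[-0.2, 0.25, 0], 0], [[-0.2, 0.25, 0], 0]])

```text
time_s: 54.58
tool_pos: [0.4114, 0.3556, 0.2014]
ee_rot: [-3.141, -0.002, 0.001]
wrist_force: [-0.1, -0.8, 0.6]
gripper_width: 0.0425
finger_force: 0.0
```

```bash
python3 - <<'E'
from h import *
st()
for n in('scene','top'):
    p,d=grab(n); X=cloud(n,d)
    if n=='scene': ps=p
    r=np.hypot(X[...,0]-.4715,X[...,1]-.43)
    Q=X[(r<.055)&(X[...,2]>.058)&(X[...,2]<.075)]
    if len(Q)>20: print(n,'lid',len(Q),'tilt',np.round(np.linalg.lstsq(np.c_[Q[:,:2]-Q[:,:2].mean(0),np.ones(len(Q))],Q[:,2],rcond=None)[0],4))
    r=np.hypot(X[...,0]-.5385,X[...,1]-.004); Q=X[(r<.034)&(X[...,2]>.15)&(X[...,2]<.17)]
    print(n,'stack top',len(Q),np.round(np.percentile(Q[:,2],[10,50,90,100]),4))
    R=cv2.inRange(hsv(p),(0,170,60),(6,255,255))>0; Q=X[R&(X[...,2]>.09)&(X[...,2]<.12)&(abs(X[...,1])<.15)]
    if len(Q)>5: print(n,'knob',np.round(cv2.minEnclosingCircle(Q[:,:2].astype(np.float32))[0],4))
save('s11.png',np.hstack([cv2.resize(ps[130:220,220:320],(400,360)),cv2.resize(ps[130:220,360:460],(400,360))]))
E
```

```text
t 54.58 pos [0.4114 0.3556 0.2014] w 0.0425 ff 0.0 wf [-0.1 -0.8  0.6]
scene lid 606 tilt [-0.0021  0.0016  0.063 ]
scene stack top 348 [0.1519 0.1542 0.1569 0.1625]
scene knob [0.4476 0.0332]
top lid 571 tilt [-0.0045 -0.0001  0.0653]
top stack top 457 [0.1535 0.1559 0.159  0.1659]
top knob [0.4462 0.036 ]
```

View pics/s11.png

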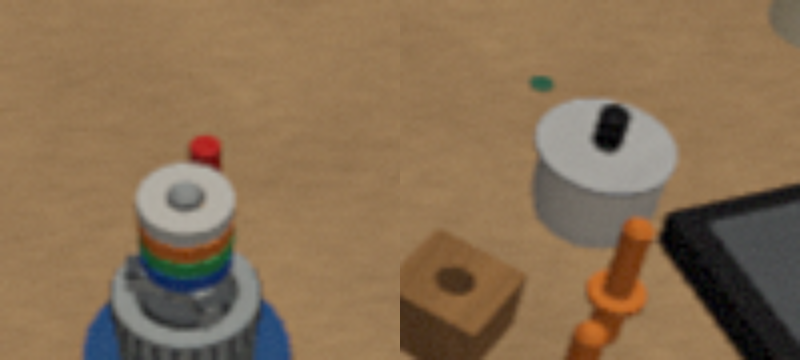

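The stack's top is at 155 mm (156 expected) and the lid is level at 65 mm. The lever reads about 1.55 rad. Handing in.

```bash
python3 -c "
from bench import ctrl
print(ctrl.finish_job())"
```

```text
the job is handed in; nothing more can be done
None
```

The job is handed in, and the hand-in gave no verdict: the arbor is clamped with the lever at about 1.55 rad, all four wheels lie flat on its shaft, the lid is seated level on the wax pot, and the jar, paint bottle and scraper were not touched.

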